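# Load and stack a two-deck test frame

### The job

Load the test stack; left, right and behind are as seen from the robot, along the lower frame's own edges. Set the heat sink upright on the middle outline of the lower frame's deck, the transformer on the outline to its left and the capacitor on the outline to its right, then lower the upper frame gently over them until its four corner posts are fully home in the sockets of the lower frame, and only then stand the relay on the upper deck, centred on the outline behind the handle. Leave the wire reel, the flux pot and the screwdriver where they are.

Things in the scene. Friction and masses are not known exactly. Their poses are not given: they have to be found in the camera images.
- lower_frame: Lower frame, fixed. Aluminium deck 138 (its x) x 228 mm (y), top 12 mm above the bench. Origin: centre of the underside; x points away from the robot, y left (yaw within 0.25 rad). Black square outlines, 48 mm, at y = +60, 0, -60 mm, x = 0. Black 28 mm socket blocks at x = +-55, y = +-100 mm, tops 30 mm above the bench; square holes 18 mm wide, 18 mm deep, down to the deck top.
- upper_frame: Upper frame, loose, 0.33 to 0.57 kg: aluminium plate 138 (its x) x 228 (y) x 5 mm, top 70 mm above its feet, on four 12 mm round posts with tapered feet at x = +-55, y = +-100 mm. Origin: centre, at foot level; x ahead (yaw within 0.25 rad); a half turn makes no difference. Home, its origin is 12 mm and its deck 82 mm above the bench. Black 44 mm outlines on its deck at x = +-40 mm, y = 0.
- upper_handle (a point): Middle of the black handle bar on the upper frame, 105 mm above its feet: bar 12 mm wide (x), 12 mm high, 100 mm long along y, on two legs at y = +-45 mm; 29 mm clear under it.
- heat_sink: Aluminium heat sink, 40 x 40 mm, 30 mm high, seven fins on top running along its x (behaves as a solid block). About 0.12 kg. Origin: centre of the underside, z up, standing on the bench.
- transformer: Transformer, dark steel core with a copper winding bulging on both sides; 40 mm (x, core faces) by 38 mm (y), 40 mm high, behaves as a solid block. About 0.3 kg. Origin: centre of the underside, z up, standing on the bench.
- capacitor: Capacitor: upright steel can, 36 mm diameter, 45 mm high, black disc and two small brass terminals on top. About 0.08 kg. Origin: centre of the underside, z up.
- relay: Relay: plain white plastic block 36 mm (x) by 28 mm (y), 26 mm high, two brass strips on top. About 0.05 kg. Origin: centre of the underside, z up.
- reel: Bystander: loose copper-coloured wire reel, a ring 38 mm across and 22 mm high with a 14 mm hole, lying flat among the things. Origin: centre of the underside.
- flux_pot: Bystander: loose small amber glass pot with black cap, 28 mm across, 36 mm high, in the middle of the bench. Origin: centre of the underside.
- screwdriver: Bystander: loose screwdriver 170 mm long lying crosswise at the far side of the bench. Origin: near its middle.
There are look-alikes about, which are no part of the job. Leave any purple or red look-alike of the transformer alone. What is shaped like the relay but pink is not meant.

How it is judged:
On the way, in this order (a step that is already met when the one before it is completed fails the run):
1. heat sink, transformer and capacitor stand released on their outlines on the lower deck (x of transformer in the frame of lower_frame between -0.012 and 0.012 m and y of transformer in the frame of lower_frame between 0.048 and 0.072 m and z of transformer in the frame of lower_frame between 0.008 and 0.016 m and angle between each of transformer, heat_sink, capacitor's own z axis and vertical below 0.1 rad and x of heat_sink in the frame of lower_frame between -0.012 and 0.012 m and y of heat_sink in the frame of lower_frame between -0.012 and 0.012 m and z of heat_sink in the frame of lower_frame between 0.008 and 0.016 m and x of capacitor in the frame of lower_frame between -0.012 and 0.012 m and y of capacitor in the frame of lower_frame between -0.072 and -0.048 m and z of capacitor in the frame of lower_frame between 0.008 and 0.016 m and contact force between each of transformer, heat_sink, capacitor and the fingers below 0.1 N and linear speed of each of transformer, heat_sink, capacitor below 0.02 m/s), for 0.2 s.
2. the upper frame is socketed home over them and released, the relay not yet on it (x of transformer in the frame of lower_frame between -0.012 and 0.012 m and y of transformer in the frame of lower_frame between 0.048 and 0.072 m and z of transformer in the frame of lower_frame between 0.008 and 0.016 m and angle between each of transformer, heat_sink, capacitor's own z axis and vertical below 0.1 rad and x of heat_sink in the frame of lower_frame between -0.012 and 0.012 m and y of heat_sink in the frame of lower_frame between -0.012 and 0.012 m and z of heat_sink in the frame of lower_frame between 0.008 and 0.016 m and x of capacitor in the frame of lower_frame between -0.012 and 0.012 m and y of capacitor in the frame of lower_frame between -0.072 and -0.048 m and z of capacitor in the frame of lower_frame between 0.008 and 0.016 m and horizontal distance between upper_frame and lower_frame below 0.007 m and z of upper_frame in the frame of lower_frame between 0.008 and 0.016 m and angle between upper_frame's own z axis and vertical below 0.035 rad and angle between the x axis of upper_frame and the x axis of lower_frame, either way round below 0.08 rad and contact force between upper_frame and the fingers below 0.1 N and linear speed of upper_frame below 0.02 m/s and not ((x of relay in the frame of lower_frame between 0.028 and 0.052 m and y of relay in the frame of lower_frame between -0.012 and 0.012 m and z of relay in the frame of lower_frame between 0.078 and 0.086 m and angle between relay's own z axis and vertical below 0.1 rad))), for 0.2 s.
3. the relay stands on the upper deck behind the handle (horizontal distance between upper_frame and lower_frame below 0.007 m and z of upper_frame in the frame of lower_frame between 0.008 and 0.016 m and angle between upper_frame's own z axis and vertical below 0.035 rad and angle between the x axis of upper_frame and the x axis of lower_frame, either way round below 0.08 rad and x of relay in the frame of lower_frame between 0.028 and 0.052 m and y of relay in the frame of lower_frame between -0.012 and 0.012 m and z of relay in the frame of lower_frame between 0.078 and 0.086 m and angle between relay's own z axis and vertical below 0.1 rad), for 0.2 s.
At the end, for the whole second after the job is handed in: Transformer, heat sink, capacitor upright, left to right on the lower deck, within 12 mm of their outlines; upper frame home: feet within 4 mm of the deck, centred within 7 mm, level and aligned; relay upright within 12 mm of the outline behind the handle; all released, at rest (all of step 1 and all of step 3 and contact force between each of upper_frame, relay and the fingers below 0.1 N and linear speed of each of upper_frame, relay below 0.02 m/s); the robot touches nothing.
It fails at once if the wire reel is moved more than 25 mm (distance of reel from where it was at the start of the episode above 0.025 m).
It fails at once if the flux pot is moved more than 25 mm (distance of flux_pot from where it was at the start of the episode above 0.025 m).
It fails at once if the screwdriver is moved more than 25 mm (distance of screwdriver from where it was at the start of the episode above 0.025 m).
It fails at once if the upper frame is dropped or driven into the sockets (faster than 0.4 m/s) (horizontal distance between upper_frame and lower_frame below 0.02 m and z of upper_frame in the frame of lower_frame below 0.04 m and linear speed of upper_frame above 0.4 m/s).
It also fails if it takes over 131 s, if anything falls off the work surface, if the arm or the gripper's body presses on something with over 40 N, if the wrist force passes 120 N, or if a joint passes its speed limit or range.

### The arm

A 7-joint arm with a two-finger parallel gripper is mounted at the origin on the work surface. World frame = base frame: x ahead of the robot, y to its left, z up, the work surface at z = 0. Lengths are in m, angles in rad, forces in N, time in s.
With the tool pointing down it reaches from about 0.4 to 0.85 m from the base axis. Payload 4.5 kg.
Tool frame: the origin (TCP) lies on the centre line of the jaws, within the pads' length; the fingertips stand 11 mm ahead of it and the grasp point (between the pads) lies 8 mm behind it; z points along the fingers, y is the direction in which the jaws open and shut (so a half turn about z gives the same grasp; the last joint's range is limited). The gripper opens to 88 mm and grips with 3 to 60 N. Pads are 18 mm wide; open, the fingers measure 123 mm over their backs; the gripper's body (75 mm by 187 mm) begins 45 mm behind the grasp point.
Start: joints at [-1.079, 0.689, -0.195, 1.565, 0.157, 0.902, -0.215], TCP at [0.276, 0.561, 0.25] pointing down, gripper open.
Joint ranges: [-3.01, 3.01], [-0.46, 2.08], [-1.47, 1.51], [0.13, 2.56], [-1, 4.14], [0.04, 2.09], [-2.66, 2.66]. Speed limits (rad/s): [2.57, 2.57, 3.14, 3.14, 3.14, 3.14, 3.14].

### API

Orientations are given as a unit quaternion [x, y, z, w].
In Python, from plant import r, snapshot gives the robot as it stands.
- The arm moves only by the tool drive_tool, never from a script. Its argument "commands" is a list of rows, each an object of numbers: "wx", "wy", "wz": the turn, a rotation vector about the tool's x, y, z in rad; "dx", "dy", "dz": the shift along the tool's x, y, z in m; "claw": the opening, from 0 (shut) to 1 (fully open). A call has 1 to 12 rows; each row shifts and turns the commanded pose from where the row before left it, along the tool's axes as they then stand; what a row does not reach is not made up. A row lasts 1/10 s, in which the tool goes at most 50 mm and 8.59 degrees, less where a joint would pass 70% of its speed; a pose out of reach is approached as far as the arm can. A call is refused whole if a number of a shift passes 0.05 or a number of a turn 0.15, either way. A call with a gripper value outside its range is refused whole. The fingers move at their own pace and stop on an object; "grip_force" is the grip in N (left out, the last holds). Time passes only in rows, so rows that do not move let the fingers close. It gives the time, the measured TCP pose, the force and the opening at its end, in the units of the state.
- r.get_state(): the state, without advancing time (a new reading comes with each control period).
- snapshot(name): name is "scene" or "top" or "wrist"; returns a dict with "color" (420x560x3 uint8, red, green, blue), "fx", "fy", "cx", "cy" (pixels), "dist" ([k1, k2, p1, p2, k3] as OpenCV has them; the pictures are not rectified), "world_to_cam" (4x4, takes a point from world to camera coordinates); the wrist camera has in their place "T_tool_cam" (4x4, takes a point from camera to tool coordinates, whose origin is the TCP and whose axes are the flange's). Camera axes: x right, y up, looking along -z (the intrinsics and any distortion apply to the point x, -y, -z); pixel columns grow to the right and rows downward; lengths in m; the calibration is good to about 2 mm. A picture is of the moment at which its call begins: read the wrist's pose just before it. There is no depth.
- r.finish_job(): hands the job in, once; it reports no verdict.
The state is a dict: "clock": time; "q": joint angles; "qd": joint speeds; "joint_torque": joint torques, N m; "tool_pos": TCP position; "eef_rot": TCP orientation; "contact_force": force on the tool from outside, world axes, zero at the start; "moment": the same for the moment, N m; "opening": opening from 0.0 (shut) to 1.0 (fully open).
Only numpy, scipy, OpenCV 4.12 (cv2) and the standard library are available. Lean on these libraries where they do the work, as an engineer would, in place of code of your own. Each camera call takes 0.05 s, during which the arm holds its last target. There are 200 camera calls.

## Working session

There is one attempt and no reset: what is moved stays moved. The work goes in short steps, Python scripts to look and compute and a tool call to move; the robot and the scene stay as the last step left them, time stands still between calls to the robot, and variables do not carry over. Pictures are saved under pics/ and viewed, on a budget of 14 in all, crops included, one or two more only if the job needs it, and the job is handed in when it is done.

Besides the shell and the picture viewer there is one more tool, called after "Request:" in YAML: its name, and indented under it one key for each argument. drive_tool: Moves the arm, as the interface text tells. Its arguments: {"type":"object","properties":{"commands":{"type":"array","items":{"type":"object","properties":{"wx":{"type":"number"},"wy":{"type":"number"},"wz":{"type":"number"},"dx":{"type":"number"},"dy":{"type":"number"},"dz":{"type":"number"},"claw":{"type":"number"}}}},"grip_force":{"type":"number"}},"required":["commands"]}

```bash
ls; mkdir -p pics; cat > h.py <<'E'
import numpy as np, cv2
from plant import r, snapshot
from scipy.spatial.transform import Rotation as R
def cam(name):
    s=r.get_state(); d=snapshot(name)
    K=np.array([[d['fx'],0,d['cx']],[0,d['fy'],d['cy']],[0,0,1.]]); D=np.array(d['dist'],float)
    if name=='wrist':
        T=np.eye(4);T[:3,:3]=R.from_quat(s['eef_rot']).as_matrix();T[:3,3]=s['tool_pos']
        c2w=T@np.array(d['T_tool_cam'])
    else: c2w=np.linalg.inv(np.array(d['world_to_cam']))
    return np.array(d['color']),K,D,c2w
def ray(uv,K,D,c2w,z):
    p=cv2.undistortPoints(np.array(uv,float).reshape(-1,1,2),K,D)[:,0]
    v=np.c_[p[:,0],-p[:,1],-np.ones(len(p))]@c2w[:3,:3].T
    o=c2w[:3,3]; return o+v*((z-o[2])/v[:,2])[:,None]
def proj(P,K,D,c2w):
    w=np.linalg.inv(c2w); q=np.atleast_2d(P)@w[:3,:3].T+w[:3,3]
    q=q*[1,-1,-1]; return cv2.projectPoints(q,np.zeros(3),np.zeros(3),K,D)[0][:,0]
def save(name,im): cv2.imwrite('pics/'+name+'.png',im[...,::-1])
E
python3 - <<'E'
from h import *
for n in ('top','scene'):
    im,K,D,c=cam(n); save(n+'0',im); print(n,K[0,0],D,c.round(3).tolist())
    np.savez('pics/'+n+'0.npz',im=im,K=K,D=D,c=c)
print(r.get_state())
E
```

```text
pics
top 412.68958983206727 [-0.12428307  0.          0.          0.          0.        ] [[-0.009, 0.993, -0.117, 0.458], [-1.0, -0.008, 0.014, -0.001], [0.013, 0.117, 0.993, 1.005], [0.0, 0.0, 0.0, 1.0]]
scene 480.54421661621 [-0.08696876  0.          0.          0.          0.        ] [[-0.266, -0.784, 0.561, 1.125], [0.964, -0.213, 0.159, 0.152], [-0.006, 0.583, 0.813, 0.866], [0.0, 0.0, 0.0, 1.0]]
{'clock': 0.1, 'q': array([-1.07918407,  0.68990125, -0.19456829,  1.5661833 ,  0.15730155,
        0.90250733, -0.21510902]), 'qd': array([-1.06101619e-03, -8.87822913e-05, -4.79510950e-04, -3.15389265e-03,
       -8.79543604e-04,  2.89971051e-04,  2.85154401e-04]), 'joint_torque': array([-3.13403900e-03, -5.28507149e+01, -1.27164792e+00, -1.53836435e+01,
       -5.25719952e-02,  1.97475369e-03,  3.65845347e-05]), 'tool_pos': array([0.27602377, 0.56016102, 0.24900585]), 'eef_rot': array([ 2.26864289e-01,  9.73926049e-01, -7.90575971e-04, -1.39715411e-04]), 'contact_force': array([-0.15389103,  0.06329615,  0.38913528]), 'moment': array([-0.0597232 , -0.0226409 , -0.03270852]), 'opening': 0.9978619170925525}
```

View pics/top0.png

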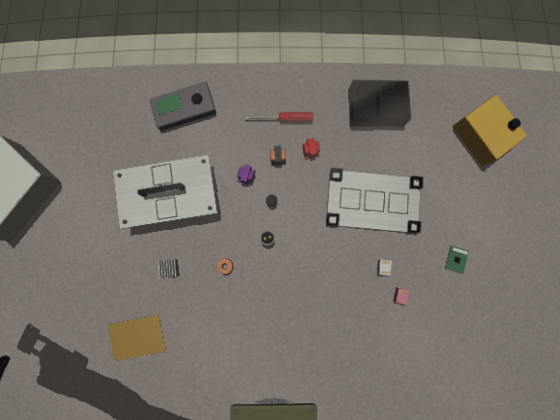

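View pics/scene0.png

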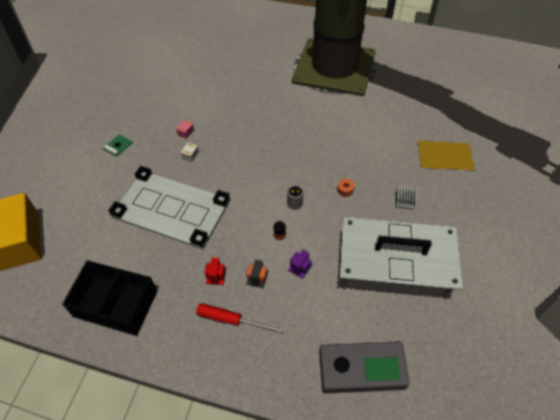

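The top view shows the upper frame at (165,193), lower frame (374,201), heat sink (168,268), transformer (278,155), capacitor (267,239) and relay (385,268). It also shows the reel (225,267), pot (272,201) and the red, purple and pink decoys. The scene view agrees.

```bash
cat >> h.py <<'E'
def goto(x,y,z,yaw=None):
    """print tool-frame move to TCP x,y,z with tool-y axis at yaw (mod pi): first turn wz, then shift dx,dy,dz"""
    s=r.get_state(); M=R.from_quat(s['eef_rot']).as_matrix(); c=np.arctan2(M[1,1],M[0,1])
    yaw=c if yaw is None else yaw
    d=(yaw-c+np.pi/2)%np.pi-np.pi/2
    M2=M@R.from_rotvec([0,0,-d]).as_matrix()
    v=M2.T@(np.array([x,y,z])-s['tool_pos'])
    print('t',round(s['clock'],2),'wz %.3f'%-d,'dx %.4f dy %.4f dz %.4f'%tuple(v),'yaw now %.3f q7 %.2f tilt %s'%(c,s['q'][6],M[:2,2].round(4)))
E
python3 - <<'E'
from h import *
f=np.load('pics/top0.npz');K,D,c=f['K'],f['D'],f['c']
for n,uv,z in [('upper',(165,193),.07),('lower',(374,201),.012),('sink',(168,268),.03),('trafo',(278,155),.04),('cap',(267,239),.045),('relay',(385,268),.026),('reel',(225,267),.02),('pot',(272,201),.036),('red',(312,148),.03),('purple',(246,175),.03),('pink',(402,297),.02),('tray',(380,100),.04)]:
    print(n,ray(uv,K,D,c,z)[0].round(3))
im=f['im']
a=cv2.resize(im[130:320,100:440],None,fx=2.35,fy=2.35,interpolation=cv2.INTER_CUBIC); save('topcrop',a)
d=snapshot('wrist'); print({k:v for k,v in d.items() if k!='color'}); save('w0',np.array(d['color']))
goto(.29,.25,.30,np.pi/2)
E
```

```text
upper [0.602 0.244 0.07 ]
lower [ 0.587 -0.252  0.012]
sink [0.429 0.244 0.03 ]
trafo [ 0.696 -0.018  0.04 ]
cap [0.496 0.01  0.045]
relay [ 0.424 -0.27   0.026]
reel [0.431 0.11  0.02 ]
pot [ 0.586 -0.002  0.036]
red [ 0.716 -0.101  0.03 ]
purple [0.65 0.06 0.03]
pink [ 0.354 -0.311  0.02 ]
tray [ 0.836 -0.272  0.04 ]
{'fx': 307.594070412948, 'fy': 307.594070412948, 'cx': 283.4076166621262, 'cy': 207.54859532094915, 'dist': array([0.02039956, 0.        , 0.        , 0.        , 0.        ]), 'T_tool_cam': array([[-4.95549207e-04,  9.59539872e-01,  2.81572350e-01,
         7.26685754e-02],
       [ 9.99999732e-01,  3.23813894e-04,  6.56444893e-04,
        -3.20543592e-04],
       [ 5.38708010e-04,  2.81572600e-01, -9.59539775e-01,
        -1.36716850e-01],
       [ 0.00000000e+00,  0.00000000e+00,  0.00000000e+00,
         1.00000000e+00]])}
t 0.15 wz -0.458 dx -0.0139 dy -0.3103 dz -0.0505 yaw now 1.113 q7 -0.22 tilt [-0.0005 -0.0013]
```

View pics/topcrop.png

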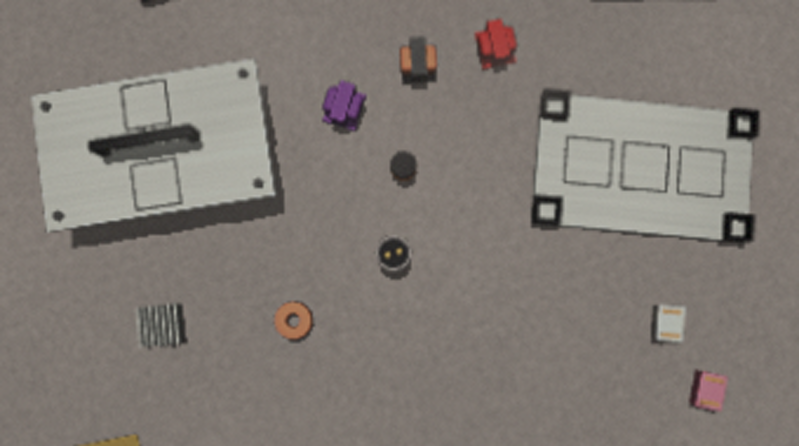

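The crop confirms the identities: the transformer is dark with orange at crop (418,60), the cap at (394,255), the sink's fins run vertically at (160,326), and the lower-frame sockets and outlines are clear. Now I'll look with the wrist camera near the sink.

```bash
python3 -c "
from h import *
goto(.43,.24,.25,np.pi/2)"
```

```text
t 0.15 wz -0.458 dx -0.1539 dy -0.3202 dz -0.0005 yaw now 1.113 q7 -0.22 tilt [-0.0005 -0.0013]
```

Request:
drive_tool:
  commands:
    - {"wz": -0.115}
    - {"wz": -0.115}
    - {"wz": -0.115}
    - {"wz": -0.113}
    - {"dx": -0.022, "dy": -0.045}
    - {"dx": -0.022, "dy": -0.045}
    - {"dx": -0.022, "dy": -0.045}
    - {"dx": -0.022, "dy": -0.045}
    - {"dx": -0.022, "dy": -0.045}
    - {"dx": -0.022, "dy": -0.045}
    - {"dx": -0.022, "dy": -0.05}
    - {}
  grip_force: 20

```text
validation failed for argument at $.co...
```

```bash
python3 - <<'E'
from h import *
im,K,D,c=cam('wrist'); save('w1',im); np.savez('pics/w1.npz',im=im,K=K,D=D,c=c)
goto(.43,.24,.25,np.pi/2)
E
```

```text
t 0.2 wz -0.458 dx -0.1539 dy -0.3203 dz -0.0005 yaw now 1.113 q7 -0.22 tilt [-0.0004 -0.001 ]
```

View pics/w1.png

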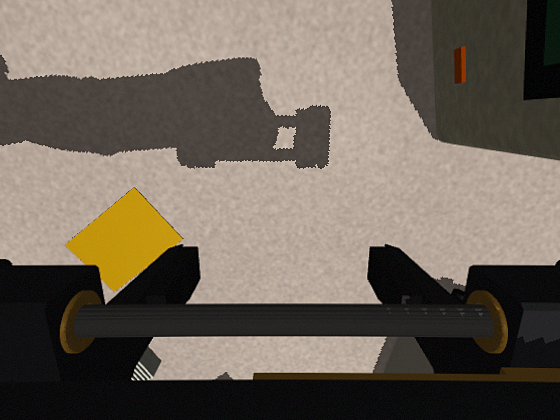

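The wrist view shows only bare bench, a yellow card and the fingers at rows 250-380. The move was refused, probably because of the empty row, so I'll retry.

Request:
drive_tool:
  commands:
    - {"wz": -0.115}
    - {"wz": -0.115}
    - {"wz": -0.115}
    - {"wz": -0.113}
    - {"dx": -0.022, "dy": -0.045}
    - {"dx": -0.022, "dy": -0.045}
    - {"dx": -0.022, "dy": -0.045}
    - {"dx": -0.022, "dy": -0.045}
    - {"dx": -0.022, "dy": -0.045}
    - {"dx": -0.022, "dy": -0.045}
    - {"dx": -0.022, "dy": -0.05}
    - {"dx": 0}
  grip_force: 20

```text
validation failed for argument at $.co...
```

```bash
python3 - <<'E'
from h import *
im,K,D,c=cam('wrist'); save('w2',im); np.savez('pics/w2.npz',im=im,K=K,D=D,c=c)
goto(.43,.24,.25,np.pi/2)
E
```

```text
t 0.25 wz -0.458 dx -0.1539 dy -0.3204 dz -0.0005 yaw now 1.113 q7 -0.22 tilt [-0.0003 -0.0007]
```

View pics/w2.png

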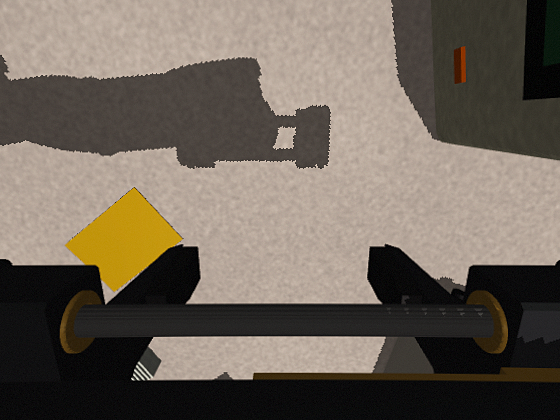

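Same view, since that move was refused too. I'll test a single full row first.

Request:
drive_tool:
  commands:
    - {"dx": 0, "dy": 0, "dz": 0, "wx": 0, "wy": 0, "wz": -0.115, "claw": 1}
  grip_force: 20

```text
clock: 0.35
tool_pos: [0.2761, 0.5606, 0.2496]
eef_rot: [0.169, 0.986, -0.0, 0.0]
contact_force: [0.2, -0.5, 0.1]
opening: 0.998
```

Request:
drive_tool:
  commands:
    - {"dx": 0, "dy": 0, "dz": 0, "wx": 0, "wy": 0, "wz": -0.115, "claw": 1}
    - {"dx": 0, "dy": 0, "dz": 0, "wx": 0, "wy": 0, "wz": -0.115, "claw": 1}
    - {"dx": 0, "dy": 0, "dz": 0, "wx": 0, "wy": 0, "wz": -0.113, "claw": 1}
    - {"dx": -0.022, "dy": -0.045, "dz": 0, "wx": 0, "wy": 0, "wz": 0, "claw": 1}
    - {"dx": -0.022, "dy": -0.045, "dz": 0, "wx": 0, "wy": 0, "wz": 0, "claw": 1}
    - {"dx": -0.022, "dy": -0.045, "dz": 0, "wx": 0, "wy": 0, "wz": 0, "claw": 1}
    - {"dx": -0.022, "dy": -0.045, "dz": 0, "wx": 0, "wy": 0, "wz": 0, "claw": 1}
    - {"dx": -0.022, "dy": -0.045, "dz": 0, "wx": 0, "wy": 0, "wz": 0, "claw": 1}
    - {"dx": -0.022, "dy": -0.045, "dz": 0, "wx": 0, "wy": 0, "wz": 0, "claw": 1}
    - {"dx": -0.022, "dy": -0.05, "dz": 0, "wx": 0, "wy": 0, "wz": 0, "claw": 1}
    - {"dx": 0, "dy": 0, "dz": 0, "wx": 0, "wy": 0, "wz": 0, "claw": 1}

```text
clock: 1.45
tool_pos: [0.4315, 0.2365, 0.2492]
eef_rot: [0.007, 1.0, -0.003, 0.0]
contact_force: [-0.8, 1.1, -0.9]
opening: 1.002
```

```bash
python3 - <<'E'
from h import *
im,K,D,c=cam('wrist'); save('w3',im); np.savez('pics/w3.npz',im=im,K=K,D=D,c=c)
goto(.43,.24,.25,np.pi/2)
E
```

```text
t 1.5 wz -0.008 dx -0.0000 dy -0.0011 dz -0.0005 yaw now 1.563 q7 0.65 tilt [ 0.0002 -0.0024]
```

View pics/w3.png

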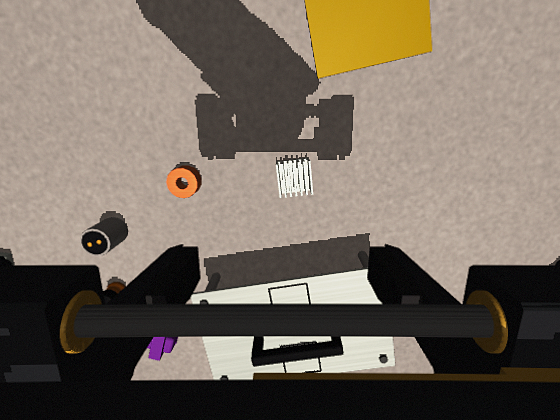

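The wrist view shows the sink at (295,177), reel (184,182), capacitor top (95,242) and the upper frame below. Now the measurements.

```bash
cat >> h.py <<'E'
def blob(im,mask,box,K,D,c,z,k=5):
    """largest blob in box(x0,y0,x1,y1): its min-area rectangle on plane z -> centre, sides, yaw"""
    m=np.zeros(mask.shape,np.uint8); x0,y0,x1,y1=box; m[y0:y1,x0:x1]=mask[y0:y1,x0:x1]
    m=cv2.morphologyEx(m,cv2.MORPH_CLOSE,np.ones((k,k)))
    cs=cv2.findContours(m,cv2.RETR_EXTERNAL,cv2.CHAIN_APPROX_NONE)[0]
    ct=max(cs,key=cv2.contourArea)[:,0]
    P=ray(ct,K,D,c,z)[:,:2]
    (cx,cy),(w,h),a=cv2.minAreaRect((P*1000).astype(np.float32))
    print('c %.4f %.4f side %.1f %.1f yaw %.3f n %d'%(cx/1e3,cy/1e3,w,h,np.radians(a),len(ct)))
    return P
def ld(n):
    f=np.load('pics/'+n+'.npz'); return f['im'],f['K'],f['D'],f['c']
E
python3 - <<'E'
from h import *
im,K,D,c=ld('w3'); g=im.min(2)
blob(im,(g>195).astype(np.uint8),(265,145,325,205),K,D,c,.03,7)
hsv=cv2.cvtColor(im,cv2.COLOR_RGB2HSV)
blob(im,((hsv[...,1]>180)&(hsv[...,0]<15)&(im[...,0]>150)).astype(np.uint8),(160,155,210,205),K,D,c,.022)
blob(im,(im.max(2)<45).astype(np.uint8),(70,215,115,262),K,D,c,.045)
tim,tK,tD,tc=ld('top0')
blob(tim,(tim.min(2)>130).astype(np.uint8),(150,250,185,285),tK,tD,tc,.03,5)
blob(tim,(tim.max(2)<60).astype(np.uint8),(258,225,278,246),tK,tD,tc,.045,3)
E
```

```text
c 0.4275 0.2474 side 42.9 40.5 yaw 0.098 n 133
c 0.4328 0.1118 side 34.8 35.9 yaw 1.476 n 84
c 0.4933 0.0191 side 33.1 52.9 yaw 0.512 n 104
c 0.4283 0.2367 side 35.5 10.7 yaw 0.725 n 37
c 0.4992 0.0099 side 23.2 25.5 yaw 1.565 n 30
```

```bash
python3 -c "
from h import *
goto(.4285,.247,.015,1.669)"
```

```text
t 1.5 wz -0.106 dx 0.0009 dy 0.0066 dz 0.2345 yaw now 1.563 q7 0.65 tilt [ 0.0002 -0.0024]
```

Request:
drive_tool:
  commands:
    - {"dx": 0, "dy": 0.007, "dz": 0.03, "wx": 0, "wy": 0, "wz": -0.106, "claw": 1}
    - {"dx": 0.001, "dy": 0, "dz": 0.05, "wx": 0, "wy": 0, "wz": 0, "claw": 1}
    - {"dx": 0, "dy": 0, "dz": 0.05, "wx": 0, "wy": 0, "wz": 0, "claw": 1}
    - {"dx": 0, "dy": 0, "dz": 0.045, "wx": 0, "wy": 0, "wz": 0, "claw": 1}
    - {"dx": 0, "dy": 0, "dz": 0.035, "wx": 0, "wy": 0, "wz": 0, "claw": 1}
    - {"dx": 0, "dy": 0, "dz": 0.024, "wx": 0, "wy": 0, "wz": 0, "claw": 1}
    - {"dx": 0, "dy": 0, "dz": 0, "wx": 0, "wy": 0, "wz": 0, "claw": 1}
    - {"dx": 0, "dy": 0, "dz": 0, "wx": 0, "wy": 0, "wz": 0, "claw": 0.2}
    - {"dx": 0, "dy": 0, "dz": 0, "wx": 0, "wy": 0, "wz": 0, "claw": 0.2}
    - {"dx": 0, "dy": 0, "dz": 0, "wx": 0, "wy": 0, "wz": 0, "claw": 0.2}
    - {"dx": 0, "dy": 0, "dz": 0, "wx": 0, "wy": 0, "wz": 0, "claw": 0.2}
    - {"dx": 0, "dy": 0, "dz": 0, "wx": 0, "wy": 0, "wz": 0, "claw": 0.2}
  grip_force: 20

```text
clock: 2.7
tool_pos: [0.4274, 0.2525, 0.0161]
eef_rot: [-0.053, 0.999, 0.0, 0.0]
contact_force: [1.2, -0.3, 0.3]
opening: 0.569
```

Request:
drive_tool:
  commands:
    - {"dx": 0, "dy": 0, "dz": 0, "wx": 0, "wy": 0, "wz": 0, "claw": 0.2}
    - {"dx": 0, "dy": 0, "dz": 0, "wx": 0, "wy": 0, "wz": 0, "claw": 0.2}
    - {"dx": 0, "dy": 0, "dz": 0, "wx": 0, "wy": 0, "wz": 0, "claw": 0.2}
  grip_force: 20

```text
clock: 3.0
tool_pos: [0.4273, 0.2518, 0.0159]
eef_rot: [-0.053, 0.999, -0.0, 0.0]
contact_force: [0.7, -1.4, 4.0]
opening: 0.451
```

```bash
python3 -c "
from h import *
s=r.get_state();print(s['opening'],s['contact_force'],s['tool_pos'])
goto(.45,.10,.2,0)"
```

```text
0.45104396109519135 [ 0.6580456  -1.41588588  3.97864413] [0.42728838 0.25180468 0.01594069]
t 3.0 wz -1.465 dx 0.1519 dy -0.0227 dz -0.1840 yaw now 1.676 q7 0.50 tilt [ 0.0001 -0.0007]
```

Request:
drive_tool:
  commands:
    - {"dx": 0, "dy": 0, "dz": -0.03, "wx": 0, "wy": 0, "wz": 0, "claw": 0.2}
    - {"dx": 0, "dy": 0, "dz": -0.05, "wx": 0, "wy": 0, "wz": 0.14, "claw": 0.2}
    - {"dx": 0, "dy": 0, "dz": -0.05, "wx": 0, "wy": 0, "wz": 0.14, "claw": 0.2}
    - {"dx": 0, "dy": 0, "dz": -0.05, "wx": 0, "wy": 0, "wz": 0.14, "claw": 0.2}
    - {"dx": 0, "dy": 0, "dz": -0.05, "wx": 0, "wy": 0, "wz": 0.14, "claw": 0.2}
    - {"dx": 0, "dy": 0, "dz": -0.024, "wx": 0, "wy": 0, "wz": 0.14, "claw": 0.2}
    - {"dx": 0, "dy": 0, "dz": 0, "wx": 0, "wy": 0, "wz": 0.14, "claw": 0.2}
    - {"dx": 0, "dy": 0, "dz": 0, "wx": 0, "wy": 0, "wz": 0.14, "claw": 0.2}
    - {"dx": 0, "dy": 0, "dz": 0, "wx": 0, "wy": 0, "wz": 0.14, "claw": 0.2}
    - {"dx": 0, "dy": 0, "dz": 0, "wx": 0, "wy": 0, "wz": 0.14, "claw": 0.2}
    - {"dx": 0, "dy": 0, "dz": 0, "wx": 0, "wy": 0, "wz": 0.14, "claw": 0.2}
    - {"dx": 0, "dy": 0, "dz": 0, "wx": 0, "wy": 0, "wz": 0.14, "claw": 0.2}

```text
clock: 4.2
tool_pos: [0.4268, 0.2524, 0.2694]
eef_rot: [0.659, 0.752, -0.0, -0.0]
contact_force: [0.5, 0.2, -0.9]
opening: 0.448
```

```bash
python3 -c "
from h import *
goto(.585,-.29,.27,0)"
```

```text
t 4.2 wz 0.132 dx -0.5424 dy 0.1582 dz -0.0007 yaw now 0.132 q7 -0.46 tilt [-0.0005  0.    ]
```

Request:
drive_tool:
  commands:
    - {"dx": 0, "dy": 0, "dz": 0, "wx": 0, "wy": 0, "wz": 0.132, "claw": 0.2}
    - {"dx": -0.025, "dy": 0.008, "dz": 0, "wx": 0, "wy": 0, "wz": 0, "claw": 0.2}
    - {"dx": -0.048, "dy": 0.014, "dz": 0, "wx": 0, "wy": 0, "wz": 0, "claw": 0.2}
    - {"dx": -0.048, "dy": 0.014, "dz": 0, "wx": 0, "wy": 0, "wz": 0, "claw": 0.2}
    - {"dx": -0.048, "dy": 0.014, "dz": 0, "wx": 0, "wy": 0, "wz": 0, "claw": 0.2}
    - {"dx": -0.048, "dy": 0.014, "dz": 0, "wx": 0, "wy": 0, "wz": 0, "claw": 0.2}
    - {"dx": -0.048, "dy": 0.014, "dz": 0, "wx": 0, "wy": 0, "wz": 0, "claw": 0.2}
    - {"dx": -0.048, "dy": 0.014, "dz": 0, "wx": 0, "wy": 0, "wz": 0, "claw": 0.2}
    - {"dx": -0.048, "dy": 0.014, "dz": 0, "wx": 0, "wy": 0, "wz": 0, "claw": 0.2}
    - {"dx": -0.048, "dy": 0.014, "dz": 0, "wx": 0, "wy": 0, "wz": 0, "claw": 0.2}
    - {"dx": -0.048, "dy": 0.014, "dz": 0, "wx": 0, "wy": 0, "wz": 0, "claw": 0.2}
    - {"dx": -0.048, "dy": 0.014, "dz": 0, "wx": 0, "wy": 0, "wz": 0, "claw": 0.2}

```text
clock: 5.4
tool_pos: [0.5778, -0.2535, 0.2692]
eef_rot: [0.705, 0.709, 0.0, -0.001]
contact_force: [0.5, 0.0, -0.4]
opening: 0.451
```

Request:
drive_tool:
  commands:
    - {"dx": -0.03, "dy": 0.008, "dz": 0, "wx": 0, "wy": 0, "wz": 0, "claw": 0.2}
    - {"dx": -0.008, "dy": 0.002, "dz": 0, "wx": 0, "wy": 0, "wz": 0, "claw": 0.2}
    - {"dx": 0, "dy": 0, "dz": 0, "wx": 0, "wy": 0, "wz": 0, "claw": 0.2}
    - {"dx": 0, "dy": 0, "dz": 0, "wx": 0, "wy": 0, "wz": 0, "claw": 0.2}
    - {"dx": 0, "dy": 0, "dz": 0, "wx": 0, "wy": 0, "wz": 0, "claw": 0.2}

```text
clock: 5.9
tool_pos: [0.5882, -0.2872, 0.2697]
eef_rot: [0.704, 0.71, 0.001, -0.001]
contact_force: [-0.3, 0.4, -0.4]
opening: 0.45
```

```bash
python3 - <<'E'
from h import *
im,K,D,c=cam('wrist'); save('w4',im); np.savez('pics/w4.npz',im=im,K=K,D=D,c=c)
goto(.585,-.25,.27,0)
E
```

```text
t 5.95 wz 0.008 dx 0.0375 dy -0.0032 dz -0.0002 yaw now 0.008 q7 0.42 tilt [-0.0001  0.0015]
```

View pics/w4.png

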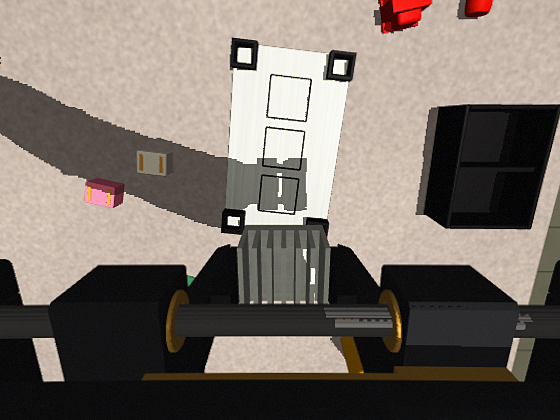

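The view shows the three outlines centred near (289,98), (284,148) and (278,195), and socket blocks at (244,54), (341,66) and (233,220). The relay is at (154,162), and the sink hangs in the jaws.

```bash
cat >> h.py <<'E'
def cells(im,K,D,c,z,box,thr=60,side=(36,52)):
    """square cells enclosed by black lines, on plane z"""
    m=(cv2.cvtColor(im,cv2.COLOR_RGB2GRAY)>thr).astype(np.uint8); x0,y0,x1,y1=box
    n,l,st,ce=cv2.connectedComponentsWithStats(m,connectivity=4); out=[]
    for i in range(1,n):
        if not(150<st[i,4]<6000 and x0<ce[i][0]<x1 and y0<ce[i][1]<y1): continue
        ct=max(cv2.findContours((l==i).astype(np.uint8),cv2.RETR_EXTERNAL,cv2.CHAIN_APPROX_NONE)[0],key=len)[:,0]
        (cx,cy),(w,h),a=cv2.minAreaRect((ray(ct,K,D,c,z)[:,:2]*1000).astype(np.float32))
        if side[0]<min(w,h) and max(w,h)<side[1]: out.append((cx/1e3,cy/1e3)); print(ce[i].round(),'c %.4f %.4f side %.1f %.1f yaw %.3f'%(cx/1e3,cy/1e3,w,h,np.radians(a)))
    return np.array(out)
E
python3 - <<'E'
from h import *
im,K,D,c=ld('w4')
for t in (30,50,80): print(t); cells(im,K,D,c,.012,(225,40,360,225),t)
print('socket'); cells(im,K,D,c,.03,(225,30,360,235),90,(10,22))
hsv=cv2.cvtColor(im,cv2.COLOR_RGB2HSV)
blob(im,((hsv[...,1]<60)&(hsv[...,2]>130)).astype(np.uint8),(136,148,174,178),K,D,c,.026,3)
E
```

```text
30
50
80
[283. 148.] c 0.5866 -0.2522 side 46.4 46.6 yaw 1.469
[278. 194.] c 0.5806 -0.3126 side 46.5 45.8 yaw 1.469
socket
[244.  55.] c 0.5424 -0.1493 side 15.7 14.5 yaw 1.533
[340.  67.] c 0.6497 -0.1603 side 14.9 15.1 yaw 1.493
c 0.4243 -0.2703 side 27.1 33.7 yaw 1.444 n 95
```

```bash
python3 -c "
from h import *
goto(.5865,-.2527,.0285,-.1)"
```

```text
t 5.95 wz 0.108 dx 0.0341 dy -0.0051 dz 0.2413 yaw now 0.008 q7 0.42 tilt [-0.0001  0.0015]
```

Request:
drive_tool:
  commands:
    - {"dx": 0, "dy": 0, "dz": 0, "wx": 0, "wy": 0, "wz": 0.108, "claw": 0.2}
    - {"dx": 0.018, "dy": -0.003, "dz": 0.03, "wx": 0, "wy": 0, "wz": 0, "claw": 0.2}
    - {"dx": 0.016, "dy": -0.002, "dz": 0.045, "wx": 0, "wy": 0, "wz": 0, "claw": 0.2}
    - {"dx": 0, "dy": 0, "dz": 0.045, "wx": 0, "wy": 0, "wz": 0, "claw": 0.2}
    - {"dx": 0, "dy": 0, "dz": 0.045, "wx": 0, "wy": 0, "wz": 0, "claw": 0.2}
    - {"dx": 0, "dy": 0, "dz": 0.035, "wx": 0, "wy": 0, "wz": 0, "claw": 0.2}
    - {"dx": 0, "dy": 0, "dz": 0.02, "wx": 0, "wy": 0, "wz": 0, "claw": 0.2}
    - {"dx": 0, "dy": 0, "dz": 0, "wx": 0, "wy": 0, "wz": 0, "claw": 0.2}
    - {"dx": 0, "dy": 0, "dz": 0, "wx": 0, "wy": 0, "wz": 0, "claw": 0.2}

```text
clock: 6.85
tool_pos: [0.5871, -0.2548, 0.0504]
eef_rot: [0.742, 0.67, 0.0, 0.0]
contact_force: [0.6, 0.2, 0.4]
opening: 0.454
```

```bash
python3 -c "
from h import *
goto(.5865,-.2527,.0283,-.1);goto(.69,-.05,.25,-.1)"
```

```text
t 6.85 wz -0.002 dx 0.0020 dy -0.0008 dz 0.0221 yaw now -0.102 q7 0.30 tilt [0.0007 0.0001]
t 6.85 wz -0.002 dx 0.2141 dy 0.0821 dz -0.1995 yaw now -0.102 q7 0.30 tilt [0.0007 0.0001]
```

Request:
drive_tool:
  commands:
    - {"dx": 0.002, "dy": -0.001, "dz": 0.012, "wx": 0, "wy": 0, "wz": 0, "claw": 0.2}
    - {"dx": 0, "dy": 0, "dz": 0.009, "wx": 0, "wy": 0, "wz": 0, "claw": 0.2}
    - {"dx": 0, "dy": 0, "dz": 0.001, "wx": 0, "wy": 0, "wz": 0, "claw": 0.2}
    - {"dx": 0, "dy": 0, "dz": 0, "wx": 0, "wy": 0, "wz": 0, "claw": 0.2}
    - {"dx": 0, "dy": 0, "dz": 0, "wx": 0, "wy": 0, "wz": 0, "claw": 0.6}
    - {"dx": 0, "dy": 0, "dz": 0, "wx": 0, "wy": 0, "wz": 0, "claw": 0.8}
    - {"dx": 0, "dy": 0, "dz": 0, "wx": 0, "wy": 0, "wz": 0, "claw": 0.8}

```text
clock: 7.55
tool_pos: [0.5856, -0.2536, 0.0278]
eef_rot: [0.743, 0.67, -0.0, 0.0]
contact_force: [-0.1, -0.7, -1.2]
opening: 0.703
```

```bash
python3 -c "
from h import *
goto(.68,-.06,.25,.0)"
```

```text
t 7.55 wz -0.103 dx 0.1936 dy 0.0944 dz -0.2222 yaw now -0.103 q7 0.30 tilt [ 0.0001 -0.0001]
```

Request:
drive_tool:
  commands:
    - {"dx": 0, "dy": 0, "dz": -0.03, "wx": 0, "wy": 0, "wz": 0, "claw": 0.8}
    - {"dx": 0, "dy": 0, "dz": -0.05, "wx": 0, "wy": 0, "wz": 0, "claw": 0.8}
    - {"dx": 0, "dy": 0, "dz": -0.05, "wx": 0, "wy": 0, "wz": -0.103, "claw": 0.8}
    - {"dx": 0.035, "dy": 0.015, "dz": -0.05, "wx": 0, "wy": 0, "wz": 0, "claw": 0.8}
    - {"dx": 0.045, "dy": 0.02, "dz": -0.042, "wx": 0, "wy": 0, "wz": 0, "claw": 0.8}
    - {"dx": 0.045, "dy": 0.02, "dz": 0, "wx": 0, "wy": 0, "wz": 0, "claw": 0.8}
    - {"dx": 0.045, "dy": 0.02, "dz": 0, "wx": 0, "wy": 0, "wz": 0, "claw": 0.8}
    - {"dx": 0.03, "dy": 0.02, "dz": 0, "wx": 0, "wy": 0, "wz": 0, "claw": 0.8}
    - {"dx": 0.01, "dy": 0, "dz": 0, "wx": 0, "wy": 0, "wz": 0, "claw": 0.8}
    - {"dx": 0, "dy": 0, "dz": 0, "wx": 0, "wy": 0, "wz": 0, "claw": 0.8}
    - {"dx": 0, "dy": 0, "dz": 0, "wx": 0, "wy": 0, "wz": 0, "claw": 0.8}
    - {"dx": 0, "dy": 0, "dz": 0, "wx": 0, "wy": 0, "wz": 0, "claw": 0.8}

```text
clock: 8.75
tool_pos: [0.6722, -0.0639, 0.23]
eef_rot: [0.708, 0.706, -0.001, 0.0]
contact_force: [0.6, -0.7, 0.4]
opening: 0.798
```

```bash
python3 - <<'E'
from h import *
im,K,D,c=cam('wrist'); save('w5',im); np.savez('pics/w5.npz',im=im,K=K,D=D,c=c)
goto(.69,-.02,.03,0)
E
```

```text
t 8.8 wz -0.003 dx 0.0440 dy 0.0177 dz 0.2000 yaw now -0.003 q7 0.08 tilt [-0.0004 -0.0015]
```

View pics/w5.png

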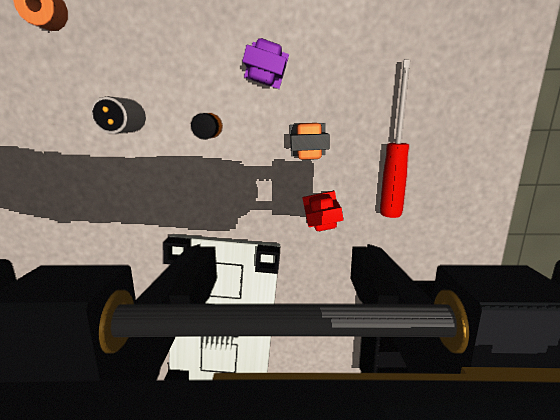

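The transformer is at (309,141) with its core bar horizontal, the capacitor top is at (109,114), the pot at (206,125), and the decoys and screwdriver are clear of the grasp.

```bash
python3 - <<'E'
from h import *
im,K,D,c=ld('w5'); hsv=cv2.cvtColor(im,cv2.COLOR_RGB2HSV)
dark=(im.max(2)<85).astype(np.uint8)
P=blob(im,dark,(288,130,334,154),K,D,c,.04,3); print(P.min(0),P.max(0))
org=((hsv[...,1]>130)&(hsv[...,0]<20)&(im[...,0]>120)).astype(np.uint8)
P=blob(im,org,(285,118,335,165),K,D,c,.035,3); print(P.min(0),P.max(0))
# capacitor disc
m=np.zeros_like(dark); m[90:138,85:150]=(im.max(2)<45)[90:138,85:150]
for z in (.045,):
  P=blob(im,m,(85,90,130,138),K,D,c,z,5); print(P.min(0),P.max(0))
print(im[128:156:2,300].tolist()); print(im[141,284:336:3].tolist())
goto(.69,-.02,.03,0)
E
```

```text
c 0.6973 -0.0166 side 23.4 41.3 yaw 1.567 n 195
[ 0.67666277 -0.02830977] [ 0.71795679 -0.00485396]
c 0.6987 -0.0032 side 10.1 23.2 yaw 1.566 n 61
[ 0.68712432 -0.00825645] [0.71024259 0.00184615]
c 0.4998 0.0105 side 33.1 33.5 yaw 1.533 n 126
[ 0.48302596 -0.00634724] [0.51659219 0.02684006]
[[250, 147, 73], [250, 146, 74], [254, 143, 72], [65, 27, 16], [96, 93, 92], [89, 86, 82], [89, 85, 80], [88, 86, 83], [90, 89, 84], [87, 86, 80], [84, 79, 81], [73, 48, 41], [242, 126, 61], [237, 122, 57]]
[[63, 58, 54], [89, 77, 73], [36, 33, 32], [90, 87, 84], [94, 87, 84], [89, 86, 81], [90, 91, 84], [88, 86, 82], [86, 82, 79], [88, 89, 84], [94, 89, 85], [92, 89, 86], [92, 92, 88], [88, 87, 83], [87, 84, 81], [90, 83, 81], [197, 179, 167], [190, 175, 162]]
t 8.8 wz -0.003 dx 0.0440 dy 0.0177 dz 0.2000 yaw now -0.003 q7 0.08 tilt [-0.0004 -0.0015]
```

Request:
drive_tool:
  commands:
    - {"dx": 0.025, "dy": 0.013, "dz": 0.02, "wx": 0, "wy": 0, "wz": 0, "claw": 0.85}
    - {"dx": 0.022, "dy": 0.012, "dz": 0.042, "wx": 0, "wy": 0, "wz": 0, "claw": 0.85}
    - {"dx": 0, "dy": 0, "dz": 0.045, "wx": 0, "wy": 0, "wz": 0, "claw": 0.85}
    - {"dx": 0, "dy": 0, "dz": 0.045, "wx": 0, "wy": 0, "wz": 0, "claw": 0.85}
    - {"dx": 0, "dy": 0, "dz": 0.035, "wx": 0, "wy": 0, "wz": 0, "claw": 0.85}
    - {"dx": 0, "dy": 0, "dz": 0.025, "wx": 0, "wy": 0, "wz": 0, "claw": 0.85}
    - {"dx": 0, "dy": 0, "dz": 0, "wx": 0, "wy": 0, "wz": 0, "claw": 0.85}
    - {"dx": 0, "dy": 0, "dz": 0, "wx": 0, "wy": 0, "wz": 0, "claw": 0.6}
    - {"dx": 0, "dy": 0, "dz": 0, "wx": 0, "wy": 0, "wz": 0, "claw": 0.2}
    - {"dx": 0, "dy": 0, "dz": 0, "wx": 0, "wy": 0, "wz": 0, "claw": 0.2}
    - {"dx": 0, "dy": 0, "dz": 0, "wx": 0, "wy": 0, "wz": 0, "claw": 0.2}
    - {"dx": 0, "dy": 0, "dz": 0, "wx": 0, "wy": 0, "wz": 0, "claw": 0.2}
  grip_force: 30

```text
clock: 10.0
tool_pos: [0.6989, -0.0139, 0.0191]
eef_rot: [0.707, 0.707, 0.001, 0.001]
contact_force: [-0.1, -0.6, 2.3]
opening: 0.453
```

Request:
drive_tool:
  commands:
    - {"dx": 0, "dy": 0, "dz": 0, "wx": 0, "wy": 0, "wz": 0, "claw": 0.2}
    - {"dx": 0, "dy": 0, "dz": 0, "wx": 0, "wy": 0, "wz": 0, "claw": 0.2}
    - {"dx": 0, "dy": 0, "dz": 0, "wx": 0, "wy": 0, "wz": 0, "claw": 0.2}
  grip_force: 30

```text
clock: 10.3
tool_pos: [0.6989, -0.0138, 0.0191]
eef_rot: [0.707, 0.707, 0.001, 0.001]
contact_force: [-0.8, 0.7, 7.0]
opening: 0.455
```

```bash
python3 -c "
from h import *
y=np.array([np.sin(.1),np.cos(.1)]);p=np.array([.5865,-.2527]);print(p+.06*y,p-.06*y)
goto(*(p+.06*y),.1,-.1)"
```

```text
[ 0.59249    -0.19299975] [ 0.58051    -0.31240025]
t 10.3 wz 0.100 dx -0.1889 dy -0.0879 dz -0.0812 yaw now 0.000 q7 0.02 tilt [0.002 0.   ]
```

Request:
drive_tool:
  commands:
    - {"dx": 0, "dy": 0, "dz": -0.03, "wx": 0, "wy": 0, "wz": 0, "claw": 0.2}
    - {"dx": 0, "dy": 0, "dz": -0.045, "wx": 0, "wy": 0, "wz": 0, "claw": 0.2}
    - {"dx": 0, "dy": 0, "dz": -0.045, "wx": 0, "wy": 0, "wz": 0.1, "claw": 0.2}
    - {"dx": -0.036, "dy": -0.018, "dz": 0, "wx": 0, "wy": 0, "wz": 0, "claw": 0.2}
    - {"dx": -0.04, "dy": -0.02, "dz": 0, "wx": 0, "wy": 0, "wz": 0, "claw": 0.2}
    - {"dx": -0.04, "dy": -0.02, "dz": 0, "wx": 0, "wy": 0, "wz": 0, "claw": 0.2}
    - {"dx": -0.04, "dy": -0.02, "dz": 0, "wx": 0, "wy": 0, "wz": 0, "claw": 0.2}
    - {"dx": -0.03, "dy": -0.01, "dz": 0, "wx": 0, "wy": 0, "wz": 0, "claw": 0.2}
    - {"dx": 0, "dy": 0, "dz": 0, "wx": 0, "wy": 0, "wz": 0, "claw": 0.2}
    - {"dx": 0, "dy": 0, "dz": 0, "wx": 0, "wy": 0, "wz": 0, "claw": 0.2}
    - {"dx": 0, "dy": 0, "dz": 0, "wx": 0, "wy": 0, "wz": 0, "claw": 0.2}
    - {"dx": 0, "dy": 0, "dz": 0, "wx": 0, "wy": 0, "wz": 0, "claw": 0.2}

```text
clock: 11.5
tool_pos: [0.5926, -0.1879, 0.1376]
eef_rot: [0.741, 0.672, 0.001, -0.001]
contact_force: [-0.4, 0.6, -2.9]
opening: 0.451
```

```bash
python3 - <<'E'
from h import *
goto(.5928,-.190,.031,-.1)
E
```

```text
t 11.5 wz 0.003 dx -0.0022 dy 0.0004 dz 0.1066 yaw now -0.097 q7 0.19 tilt [0.0001 0.0015]
```

Request:
drive_tool:
  commands:
    - {"dx": -0.002, "dy": 0, "dz": 0.02, "wx": 0, "wy": 0, "wz": 0.003, "claw": 0.2}
    - {"dx": 0, "dy": 0, "dz": 0.035, "wx": 0, "wy": 0, "wz": 0, "claw": 0.2}
    - {"dx": 0, "dy": 0, "dz": 0.03, "wx": 0, "wy": 0, "wz": 0, "claw": 0.2}
    - {"dx": 0, "dy": 0, "dz": 0.013, "wx": 0, "wy": 0, "wz": 0, "claw": 0.2}
    - {"dx": 0, "dy": 0, "dz": 0.007, "wx": 0, "wy": 0, "wz": 0, "claw": 0.2}
    - {"dx": 0, "dy": 0, "dz": 0.001, "wx": 0, "wy": 0, "wz": 0, "claw": 0.2}
    - {"dx": 0, "dy": 0, "dz": 0, "wx": 0, "wy": 0, "wz": 0, "claw": 0.2}
    - {"dx": 0, "dy": 0, "dz": 0, "wx": 0, "wy": 0, "wz": 0, "claw": 0.2}

```text
clock: 12.3
tool_pos: [0.5926, -0.1924, 0.0332]
eef_rot: [0.743, 0.67, 0.001, 0.001]
contact_force: [0.2, 0.0, -3.0]
opening: 0.45
```

Request:
drive_tool:
  commands:
    - {"dx": 0, "dy": 0, "dz": 0, "wx": 0, "wy": 0, "wz": 0, "claw": 0.6}
    - {"dx": 0, "dy": 0, "dz": 0, "wx": 0, "wy": 0, "wz": 0, "claw": 0.75}
    - {"dx": 0, "dy": 0, "dz": 0, "wx": 0, "wy": 0, "wz": 0, "claw": 0.75}

```text
clock: 12.6
tool_pos: [0.5922, -0.1923, 0.0326]
eef_rot: [0.743, 0.67, 0.0, 0.001]
contact_force: [-0.1, -0.6, -0.4]
opening: 0.698
```

```bash
python3 - <<'E'
from h import *
goto(.4998,.0105,.25,-.1)
goto(.4998,.0105,.25,.79)
E
```

```text
t 12.6 wz -0.003 dx 0.1925 dy -0.1119 dz -0.2176 yaw now -0.103 q7 0.20 tilt [ 0.0012 -0.0003]
t 12.6 wz -0.893 dx 0.2081 dy 0.0792 dz -0.2176 yaw now -0.103 q7 0.20 tilt [ 0.0012 -0.0003]
```

Request:
drive_tool:
  commands:
    - {"dx": 0, "dy": 0, "dz": -0.03, "wx": 0, "wy": 0, "wz": 0, "claw": 0.75}
    - {"dx": 0, "dy": 0, "dz": -0.045, "wx": 0, "wy": 0, "wz": 0, "claw": 0.75}
    - {"dx": 0.025, "dy": -0.015, "dz": -0.042, "wx": 0, "wy": 0, "wz": 0, "claw": 0.75}
    - {"dx": 0.04, "dy": -0.024, "dz": 0, "wx": 0, "wy": 0, "wz": 0, "claw": 0.75}
    - {"dx": 0.042, "dy": -0.024, "dz": 0, "wx": 0, "wy": 0, "wz": 0, "claw": 0.75}
    - {"dx": 0.042, "dy": -0.024, "dz": 0, "wx": 0, "wy": 0, "wz": 0, "claw": 0.75}
    - {"dx": 0.035, "dy": -0.02, "dz": 0, "wx": 0, "wy": 0, "wz": 0, "claw": 0.75}
    - {"dx": 0.008, "dy": -0.005, "dz": 0, "wx": 0, "wy": 0, "wz": 0, "claw": 0.75}
    - {"dx": 0, "dy": 0, "dz": 0, "wx": 0, "wy": 0, "wz": 0, "claw": 0.75}
    - {"dx": 0, "dy": 0, "dz": 0, "wx": 0, "wy": 0, "wz": 0, "claw": 0.75}
    - {"dx": 0, "dy": 0, "dz": 0, "wx": 0, "wy": 0, "wz": 0, "claw": 0.75}

```text
clock: 13.7
tool_pos: [0.5013, 0.0077, 0.1481]
eef_rot: [0.744, 0.669, 0.0, 0.001]
contact_force: [-0.6, -0.2, -0.2]
opening: 0.753
```

```bash
python3 - <<'E'
from h import *
im,K,D,c=cam('wrist'); save('w6',im); np.savez('pics/w6.npz',im=im,K=K,D=D,c=c)
u=proj([.4998,.0105,.045],K,D,c)[0]; print(u)
x,y=u.astype(int)
P=blob(im,(im.max(2)<50).astype(np.uint8),(x-45,y-45,x+45,y+45),K,D,c,.045,7); print(P.min(0),P.max(0))
goto(.4998,.0105,.022,-.1)
E
```

```text
[281.36675408 206.38648116]
c 0.4994 0.0148 side 33.1 39.9 yaw 0.152 n 157
[ 0.48232986 -0.00548877] [0.51556048 0.03489145]
t 13.75 wz -0.006 dx 0.0027 dy -0.0017 dz 0.1261 yaw now -0.106 q7 -0.07 tilt [ 0.0011 -0.001 ]
```

View pics/w6.png

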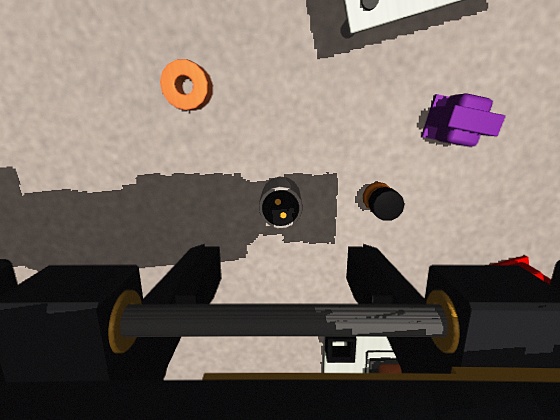

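The disc sits at (281,207), right where predicted. The pot at (383,201) is clear of the fingers, so I'll descend.

Request:
drive_tool:
  commands:
    - {"dx": 0.003, "dy": -0.002, "dz": 0.025, "wx": 0, "wy": 0, "wz": -0.003, "claw": 0.75}
    - {"dx": 0, "dy": 0, "dz": 0.045, "wx": 0, "wy": 0, "wz": 0, "claw": 0.75}
    - {"dx": 0, "dy": 0, "dz": 0.035, "wx": 0, "wy": 0, "wz": 0, "claw": 0.75}
    - {"dx": 0, "dy": 0, "dz": 0.021, "wx": 0, "wy": 0, "wz": 0, "claw": 0.75}
    - {"dx": 0, "dy": 0, "dz": 0, "wx": 0, "wy": 0, "wz": 0, "claw": 0.75}
    - {"dx": 0, "dy": 0, "dz": 0, "wx": 0, "wy": 0, "wz": 0, "claw": 0.5}
    - {"dx": 0, "dy": 0, "dz": 0, "wx": 0, "wy": 0, "wz": 0, "claw": 0.2}
    - {"dx": 0, "dy": 0, "dz": 0, "wx": 0, "wy": 0, "wz": 0, "claw": 0.2}
    - {"dx": 0, "dy": 0, "dz": 0, "wx": 0, "wy": 0, "wz": 0, "claw": 0.2}
    - {"dx": 0, "dy": 0, "dz": 0, "wx": 0, "wy": 0, "wz": 0, "claw": 0.2}
    - {"dx": 0, "dy": 0, "dz": 0, "wx": 0, "wy": 0, "wz": 0, "claw": 0.2}
  grip_force: 15

```text
clock: 14.85
tool_pos: [0.4993, 0.013, 0.023]
eef_rot: [0.742, 0.671, 0.001, 0.001]
contact_force: [0.1, 0.1, 6.9]
opening: 0.404
```

```bash
python3 - <<'E'
from h import *
print(r.get_state()['opening'],r.get_state()['tool_pos'])
goto(.5805,-.3124,.15,-.1)
E
```

```text
0.4035657206123579 [0.49931719 0.01300847 0.02297369]
t 14.85 wz 0.000 dx -0.3156 dy 0.1135 dz -0.1269 yaw now -0.100 q7 -0.06 tilt [0.0019 0.0001]
```

Request:
drive_tool:
  commands:
    - {"dx": 0, "dy": 0, "dz": -0.03, "wx": 0, "wy": 0, "wz": 0, "claw": 0.2}
    - {"dx": 0, "dy": 0, "dz": -0.045, "wx": 0, "wy": 0, "wz": 0, "claw": 0.2}
    - {"dx": -0.02, "dy": 0.007, "dz": -0.045, "wx": 0, "wy": 0, "wz": 0, "claw": 0.2}
    - {"dx": -0.043, "dy": 0.015, "dz": 0, "wx": 0, "wy": 0, "wz": 0, "claw": 0.2}
    - {"dx": -0.043, "dy": 0.016, "dz": 0, "wx": 0, "wy": 0, "wz": 0, "claw": 0.2}
    - {"dx": -0.043, "dy": 0.016, "dz": 0, "wx": 0, "wy": 0, "wz": 0, "claw": 0.2}
    - {"dx": -0.043, "dy": 0.016, "dz": 0, "wx": 0, "wy": 0, "wz": 0, "claw": 0.2}
    - {"dx": -0.043, "dy": 0.016, "dz": 0, "wx": 0, "wy": 0, "wz": 0, "claw": 0.2}
    - {"dx": -0.043, "dy": 0.015, "dz": 0, "wx": 0, "wy": 0, "wz": 0, "claw": 0.2}
    - {"dx": -0.025, "dy": 0.009, "dz": 0, "wx": 0, "wy": 0, "wz": 0, "claw": 0.2}
    - {"dx": -0.01, "dy": 0.003, "dz": 0, "wx": 0, "wy": 0, "wz": 0, "claw": 0.2}
    - {"dx": 0, "dy": 0, "dz": 0, "wx": 0, "wy": 0, "wz": 0, "claw": 0.2}

```text
clock: 16.05
tool_pos: [0.5792, -0.3107, 0.1417]
eef_rot: [0.742, 0.67, -0.0, -0.0]
contact_force: [0.4, 0.3, -1.6]
opening: 0.403
```

Request:
drive_tool:
  commands:
    - {"dx": 0, "dy": 0, "dz": 0, "wx": 0, "wy": 0, "wz": 0, "claw": 0.2}
    - {"dx": 0, "dy": 0, "dz": 0, "wx": 0, "wy": 0, "wz": 0, "claw": 0.2}
    - {"dx": 0, "dy": 0, "dz": 0, "wx": 0, "wy": 0, "wz": 0, "claw": 0.2}

```text
clock: 16.35
tool_pos: [0.5801, -0.3075, 0.1421]
eef_rot: [0.741, 0.672, 0.0, -0.001]
contact_force: [-0.0, 0.8, -0.7]
opening: 0.402
```

```bash
python3 - <<'E'
from h import *
goto(.5807,-.310,.035,-.1)
E
```

```text
t 16.35 wz 0.003 dx -0.0026 dy 0.0009 dz 0.1071 yaw now -0.097 q7 0.34 tilt [-0.0003  0.0013]
```

Request:
drive_tool:
  commands:
    - {"dx": -0.002, "dy": 0.001, "dz": 0.02, "wx": 0, "wy": 0, "wz": 0, "claw": 0.2}
    - {"dx": 0, "dy": 0, "dz": 0.035, "wx": 0, "wy": 0, "wz": 0, "claw": 0.2}
    - {"dx": 0, "dy": 0, "dz": 0.03, "wx": 0, "wy": 0, "wz": 0, "claw": 0.2}
    - {"dx": 0, "dy": 0, "dz": 0.013, "wx": 0, "wy": 0, "wz": 0, "claw": 0.2}
    - {"dx": 0, "dy": 0, "dz": 0.007, "wx": 0, "wy": 0, "wz": 0, "claw": 0.2}
    - {"dx": 0, "dy": 0, "dz": 0.002, "wx": 0, "wy": 0, "wz": 0, "claw": 0.2}
    - {"dx": 0, "dy": 0, "dz": 0, "wx": 0, "wy": 0, "wz": 0, "claw": 0.2}
    - {"dx": 0, "dy": 0, "dz": 0, "wx": 0, "wy": 0, "wz": 0, "claw": 0.2}

```text
clock: 17.15
tool_pos: [0.5816, -0.3123, 0.0364]
eef_rot: [0.742, 0.671, 0.0, 0.001]
contact_force: [-0.7, 0.1, -0.9]
opening: 0.404
```

Request:
drive_tool:
  commands:
    - {"dx": 0, "dy": 0, "dz": 0, "wx": 0, "wy": 0, "wz": 0, "claw": 0.6}
    - {"dx": 0, "dy": 0, "dz": 0, "wx": 0, "wy": 0, "wz": 0, "claw": 0.75}
    - {"dx": 0, "dy": 0, "dz": 0, "wx": 0, "wy": 0, "wz": 0, "claw": 0.75}
    - {"dx": 0, "dy": 0, "dz": -0.03, "wx": 0, "wy": 0, "wz": 0, "claw": 0.75}
    - {"dx": 0, "dy": 0, "dz": -0.045, "wx": 0, "wy": 0, "wz": 0, "claw": 0.75}
    - {"dx": 0, "dy": 0, "dz": -0.05, "wx": 0, "wy": 0, "wz": 0, "claw": 0.75}
    - {"dx": -0.01, "dy": 0, "dz": -0.05, "wx": 0, "wy": 0, "wz": 0, "claw": 0.75}
    - {"dx": -0.03, "dy": 0, "dz": -0.04, "wx": 0, "wy": 0, "wz": 0, "claw": 0.75}
    - {"dx": 0, "dy": 0, "dz": 0, "wx": 0, "wy": 0, "wz": 0, "claw": 0.75}
    - {"dx": 0, "dy": 0, "dz": 0, "wx": 0, "wy": 0, "wz": 0, "claw": 0.75}
    - {"dx": 0, "dy": 0, "dz": 0, "wx": 0, "wy": 0, "wz": 0, "claw": 0.75}
    - {"dx": 0, "dy": 0, "dz": 0, "wx": 0, "wy": 0, "wz": 0, "claw": 0.75}

```text
clock: 18.35
tool_pos: [0.5762, -0.3496, 0.2471]
eef_rot: [0.741, 0.672, -0.0, -0.002]
contact_force: [-0.3, -0.0, 0.0]
opening: 0.753
```

```bash
python3 - <<'E'
from h import *
im,K,D,c=cam('wrist'); np.savez('pics/w7.npz',im=im,K=K,D=D,c=c)
y=np.array([np.sin(.1),np.cos(.1)]);p=np.array([.5865,-.2527])
o=im.copy()
for k,h in((.06,.052),(0,.042),(-.06,.057)):
    u=proj(np.r_[p+k*y,h],K,D,c)[0]; print(u); cv2.drawMarker(o,tuple(int(v) for v in u),(255,0,255),cv2.MARKER_CROSS,10,1)
for sx in(-1,1):
  for sy in(-1,1):
    q=p+sy*.1*y+sx*.055*np.array([np.cos(.1),-np.sin(.1)])
    u=proj(np.r_[q,.03],K,D,c)[0]; cv2.drawMarker(o,tuple(int(v) for v in u),(0,160,255),cv2.MARKER_CROSS,10,1)
save('w7',cv2.resize(o[20:260,150:430],None,fx=2.4,fy=2.4))
s=r.get_state(); print(s['tool_pos'],s['clock'])
E
```

```text
[285.24147388  23.69660472]
[285.05287419  92.16367481]
[284.91378027 152.05368587]
[ 0.57628611 -0.34984132  0.24724223] 18.4
```

View pics/w7.png

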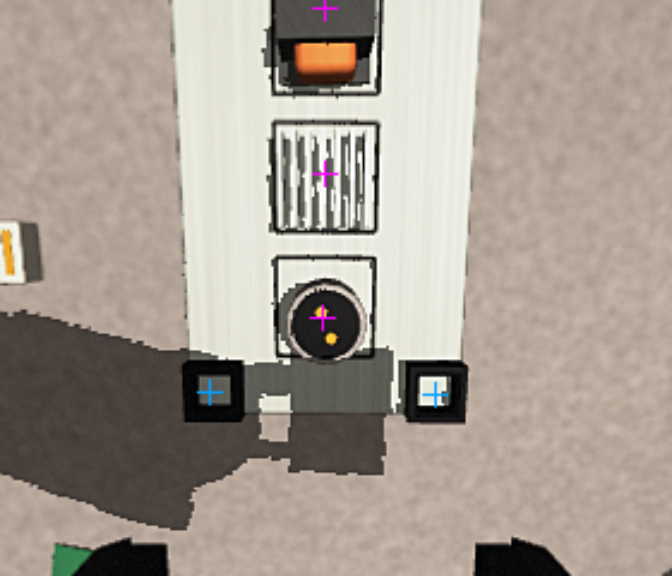

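The cap, sink and transformer all sit on their outlines, with the crosses within a couple of mm, and the socket crosses land on the holes. On to the upper frame.

```bash
python3 -c "
from h import *
goto(.60,.20,.33,.12)"
```

```text
t 18.4 wz -0.218 dx 0.5433 dy 0.0892 dz -0.0815 yaw now -0.098 q7 0.40 tilt [-0.0027  0.0024]
```

Request:
drive_tool:
  commands:
    - {"dx": 0, "dy": 0, "dz": -0.03, "wx": 0, "wy": 0, "wz": -0.11, "claw": 0.75}
    - {"dx": 0, "dy": 0, "dz": -0.05, "wx": 0, "wy": 0, "wz": -0.108, "claw": 0.75}
    - {"dx": 0.035, "dy": 0.006, "dz": 0, "wx": 0, "wy": 0, "wz": 0, "claw": 0.75}
    - {"dx": 0.048, "dy": 0.008, "dz": 0, "wx": 0, "wy": 0, "wz": 0, "claw": 0.75}
    - {"dx": 0.048, "dy": 0.008, "dz": 0, "wx": 0, "wy": 0, "wz": 0, "claw": 0.75}
    - {"dx": 0.048, "dy": 0.008, "dz": 0, "wx": 0, "wy": 0, "wz": 0, "claw": 0.75}
    - {"dx": 0.048, "dy": 0.008, "dz": 0, "wx": 0, "wy": 0, "wz": 0, "claw": 0.75}
    - {"dx": 0.048, "dy": 0.008, "dz": 0, "wx": 0, "wy": 0, "wz": 0, "claw": 0.75}
    - {"dx": 0.048, "dy": 0.008, "dz": 0, "wx": 0, "wy": 0, "wz": 0, "claw": 0.75}
    - {"dx": 0.048, "dy": 0.008, "dz": 0, "wx": 0, "wy": 0, "wz": 0, "claw": 0.75}
    - {"dx": 0.048, "dy": 0.008, "dz": 0, "wx": 0, "wy": 0, "wz": 0, "claw": 0.75}
    - {"dx": 0.048, "dy": 0.008, "dz": 0, "wx": 0, "wy": 0, "wz": 0, "claw": 0.75}

```text
clock: 19.6
tool_pos: [0.5984, 0.124, 0.3282]
eef_rot: [0.664, 0.748, -0.001, -0.001]
contact_force: [0.3, -0.1, -0.9]
opening: 0.748
```

Request:
drive_tool:
  commands:
    - {"dx": 0.045, "dy": 0.008, "dz": 0, "wx": 0, "wy": 0, "wz": 0, "claw": 0.6}
    - {"dx": 0.025, "dy": 0.003, "dz": 0, "wx": 0, "wy": 0, "wz": 0, "claw": 0.6}
    - {"dx": 0.006, "dy": 0, "dz": 0, "wx": 0, "wy": 0, "wz": 0, "claw": 0.6}
    - {"dx": 0, "dy": 0, "dz": 0, "wx": 0, "wy": 0, "wz": 0, "claw": 0.6}
    - {"dx": 0, "dy": 0, "dz": 0, "wx": 0, "wy": 0, "wz": 0, "claw": 0.6}
    - {"dx": 0, "dy": 0, "dz": 0, "wx": 0, "wy": 0, "wz": 0, "claw": 0.6}
    - {"dx": 0, "dy": 0, "dz": 0, "wx": 0, "wy": 0, "wz": 0, "claw": 0.6}

```text
clock: 20.3
tool_pos: [0.6014, 0.1962, 0.3292]
eef_rot: [0.665, 0.747, -0.0, 0.0]
contact_force: [0.6, -0.2, 0.5]
opening: 0.603
```

```bash
python3 - <<'E'
from h import *
im,K,D,c=cam('wrist'); np.savez('pics/w8.npz',im=im,K=K,D=D,c=c); save('w8',im)
cells(im,K,D,c,.07,(100,0,460,245),80,(30,50))
cells(im,K,D,c,.07,(100,0,460,245),120,(30,50))
goto(.6,.24,.097,.12)
E
```

```text
[260. 136.] c 0.5660 0.2411 side 42.8 42.6 yaw 0.155
[324. 134.] c 0.6455 0.2531 side 42.3 42.6 yaw 0.151
[260. 136.] c 0.5662 0.2410 side 42.6 42.2 yaw 0.160
t 20.35 wz -0.004 dx 0.0433 dy 0.0038 dz 0.2322 yaw now 0.116 q7 -0.29 tilt [ 0.0002 -0.0005]
```

View pics/w8.png

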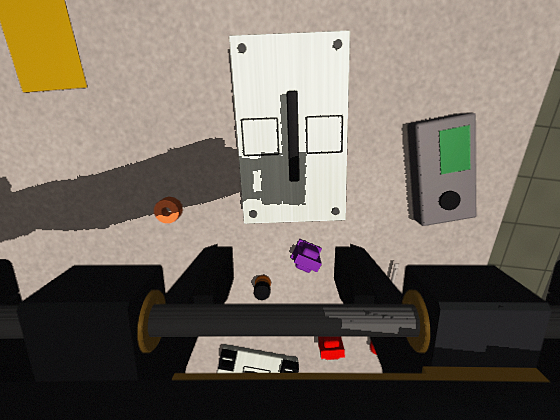

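The upper frame shows both outlines (260,136) and (324,134), the corner marks at (242,47), (337,44), (252,213) and (335,211), and the bar at col 292, rows 91-181.

```bash
python3 - <<'E'
from h import *
im,K,D,c=ld('w8'); d=(im.max(2)<110).astype(np.uint8)
Q=[]
for u,v in((242,47),(337,44),(252,213),(335,211)):
    m=np.zeros_like(d); m[v-7:v+8,u-7:u+8]=d[v-7:v+8,u-7:u+8]
    n,l,st,ce=cv2.connectedComponentsWithStats(m); i=1+st[1:,4].argmax()
    q=ray([ce[i]],K,D,c,.07)[0]; Q.append(q[:2]); print(ce[i],st[i,4],q)
Q=np.array(Q); print(Q.mean(0), np.arctan2(*(Q[1]-Q[0])[::-1]),np.arctan2(*(Q[3]-Q[2])[::-1]),np.linalg.norm(Q[1]-Q[0]),np.linalg.norm(Q[2]-Q[0]))
e=Q[[0,1]].mean(0)-Q[[2,3]].mean(0); print('yaw',np.arctan2(-e[0],e[1]))
blob(im,(im.max(2)<40).astype(np.uint8),(284,85,302,188),K,D,c,.111,3)
goto(.6058,.2475,.098,.15); 
E
```

```text
[241.18181818  47.84848485] 66 [0.53543634 0.33813473 0.07      ]
[337.13043478  43.85507246] 69 [0.64509339 0.35486736 0.07      ]
[252.46153846 213.38461538] 52 [0.5655354  0.13927736 0.07      ]
[334.76086957 210.82608696] 46 [0.67522077 0.15557223 0.07      ]
[0.60532148 0.24696292] 0.1514225192980543 0.1474814636855197 0.11092631797033056 0.20112236560570793
yaw 0.15012662983492922
c 0.6056 0.2468 side 11.7 98.7 yaw 0.151 n 195
t 20.35 wz -0.034 dx 0.0497 dy 0.0120 dz 0.2312 yaw now 0.116 q7 -0.29 tilt [ 0.0002 -0.0005]
```

Request:
drive_tool:
  commands:
    - {"dx": 0, "dy": 0, "dz": 0.02, "wx": 0, "wy": 0, "wz": -0.034, "claw": 0.6}
    - {"dx": 0.025, "dy": 0.006, "dz": 0.045, "wx": 0, "wy": 0, "wz": 0, "claw": 0.6}
    - {"dx": 0.024, "dy": 0.006, "dz": 0.045, "wx": 0, "wy": 0, "wz": 0, "claw": 0.6}
    - {"dx": 0, "dy": 0, "dz": 0.045, "wx": 0, "wy": 0, "wz": 0, "claw": 0.6}
    - {"dx": 0, "dy": 0, "dz": 0.025, "wx": 0, "wy": 0, "wz": 0, "claw": 0.6}
    - {"dx": 0, "dy": 0, "dz": 0, "wx": 0, "wy": 0, "wz": 0, "claw": 0.6}
    - {"dx": 0, "dy": 0, "dz": 0, "wx": 0, "wy": 0, "wz": 0, "claw": 0.6}
    - {"dx": 0, "dy": 0, "dz": 0, "wx": 0, "wy": 0, "wz": 0, "claw": 0.6}
    - {"dx": 0, "dy": 0, "dz": 0, "wx": 0, "wy": 0, "wz": 0, "claw": 0.6}
  grip_force: 45

```text
clock: 21.25
tool_pos: [0.6068, 0.2472, 0.1541]
eef_rot: [0.652, 0.759, 0.002, 0.001]
contact_force: [-0.8, 0.2, 0.9]
opening: 0.602
```

```bash
python3 -c "
from h import *
goto(.6055,.247,.097,.15)"
```

```text
t 21.25 wz 0.001 dx -0.0001 dy -0.0015 dz 0.0570 yaw now 0.151 q7 -0.34 tilt [0.0037 0.0017]
```

Request:
drive_tool:
  commands:
    - {"dx": 0, "dy": -0.001, "dz": 0.025, "wx": 0, "wy": 0, "wz": 0, "claw": 0.6}
    - {"dx": 0, "dy": 0, "dz": 0.022, "wx": 0, "wy": 0, "wz": 0, "claw": 0.6}
    - {"dx": 0, "dy": 0, "dz": 0.01, "wx": 0, "wy": 0, "wz": 0, "claw": 0.6}
    - {"dx": 0, "dy": 0, "dz": 0, "wx": 0, "wy": 0, "wz": 0, "claw": 0.4}
    - {"dx": 0, "dy": 0, "dz": 0, "wx": 0, "wy": 0, "wz": 0, "claw": 0.05}
    - {"dx": 0, "dy": 0, "dz": 0, "wx": 0, "wy": 0, "wz": 0, "claw": 0.05}
    - {"dx": 0, "dy": 0, "dz": 0, "wx": 0, "wy": 0, "wz": 0, "claw": 0.05}
    - {"dx": 0, "dy": 0, "dz": 0, "wx": 0, "wy": 0, "wz": 0, "claw": 0.05}
    - {"dx": 0, "dy": 0, "dz": 0, "wx": 0, "wy": 0, "wz": 0, "claw": 0.05}
    - {"dx": 0, "dy": 0, "dz": 0, "wx": 0, "wy": 0, "wz": 0, "claw": 0.05}
  grip_force: 45

```text
clock: 22.25
tool_pos: [0.6055, 0.2471, 0.0954]
eef_rot: [0.651, 0.759, 0.001, 0.001]
contact_force: [1.5, 0.9, 0.4]
opening: 0.125
```

```bash
python3 -c "
from h import *
s=r.get_state();print(s['opening'],s['tool_pos'],s['contact_force'])
goto(.6055,.247,.097,.15)"
```

```text
0.12485717971012895 [0.60550815 0.24712029 0.09536688] [1.47656991 0.89698095 0.43757869]
t 22.25 wz 0.002 dx -0.0001 dy -0.0000 dz -0.0016 yaw now 0.152 q7 -0.34 tilt [0.0024 0.0009]
```

Request:
drive_tool:
  commands:
    - {"dx": 0, "dy": 0, "dz": -0.005, "wx": 0, "wy": 0, "wz": 0, "claw": 0.05}
    - {"dx": 0, "dy": 0, "dz": -0.01, "wx": 0, "wy": 0, "wz": 0, "claw": 0.05}
    - {"dx": 0, "dy": 0, "dz": -0.02, "wx": 0, "wy": 0, "wz": 0, "claw": 0.05}
    - {"dx": 0, "dy": 0, "dz": -0.03, "wx": 0, "wy": 0, "wz": 0, "claw": 0.05}
    - {"dx": 0, "dy": 0, "dz": -0.03, "wx": 0, "wy": 0, "wz": 0.02, "claw": 0.05}
    - {"dx": 0, "dy": 0, "dz": -0.03, "wx": 0, "wy": 0, "wz": 0.04, "claw": 0.05}
    - {"dx": 0, "dy": 0, "dz": -0.015, "wx": 0, "wy": 0, "wz": 0.05, "claw": 0.05}
    - {"dx": 0, "dy": 0, "dz": -0.005, "wx": 0, "wy": 0, "wz": 0.05, "claw": 0.05}
    - {"dx": 0, "dy": 0, "dz": 0, "wx": 0, "wy": 0, "wz": 0.05, "claw": 0.05}
    - {"dx": 0, "dy": 0, "dz": 0, "wx": 0, "wy": 0, "wz": 0.03, "claw": 0.05}
    - {"dx": 0, "dy": 0, "dz": 0, "wx": 0, "wy": 0, "wz": 0.01, "claw": 0.05}
    - {"dx": 0, "dy": 0, "dz": 0, "wx": 0, "wy": 0, "wz": 0, "claw": 0.05}

```text
clock: 23.45
tool_pos: [0.6039, 0.2467, 0.2395]
eef_rot: [0.741, 0.672, -0.001, -0.0]
contact_force: [-1.0, 0.3, -3.8]
opening: 0.126
```

```bash
python3 -c "
from h import *
goto(.5865,-.2527,.24,-.1)"
```

```text
t 23.45 wz 0.002 dx -0.4986 dy 0.0325 dz -0.0002 yaw now -0.098 q7 -0.53 tilt [-0.0011 -0.0004]
```

Request:
drive_tool:
  commands:
    - {"dx": -0.012, "dy": 0.001, "dz": 0, "wx": 0, "wy": 0, "wz": 0, "claw": 0.05}
    - {"dx": -0.024, "dy": 0.002, "dz": 0, "wx": 0, "wy": 0, "wz": 0, "claw": 0.05}
    - {"dx": -0.032, "dy": 0.002, "dz": 0, "wx": 0, "wy": 0, "wz": 0, "claw": 0.05}
    - {"dx": -0.036, "dy": 0.002, "dz": 0, "wx": 0, "wy": 0, "wz": 0, "claw": 0.05}
    - {"dx": -0.036, "dy": 0.002, "dz": 0, "wx": 0, "wy": 0, "wz": 0, "claw": 0.05}
    - {"dx": -0.036, "dy": 0.003, "dz": 0, "wx": 0, "wy": 0, "wz": 0, "claw": 0.05}
    - {"dx": -0.036, "dy": 0.003, "dz": 0, "wx": 0, "wy": 0, "wz": 0, "claw": 0.05}
    - {"dx": -0.036, "dy": 0.003, "dz": 0, "wx": 0, "wy": 0, "wz": 0, "claw": 0.05}
    - {"dx": -0.036, "dy": 0.003, "dz": 0, "wx": 0, "wy": 0, "wz": 0, "claw": 0.05}
    - {"dx": -0.036, "dy": 0.003, "dz": 0, "wx": 0, "wy": 0, "wz": 0, "claw": 0.05}
    - {"dx": -0.036, "dy": 0.002, "dz": 0, "wx": 0, "wy": 0, "wz": 0, "claw": 0.05}
    - {"dx": -0.036, "dy": 0.002, "dz": 0, "wx": 0, "wy": 0, "wz": 0, "claw": 0.05}

```text
clock: 24.65
tool_pos: [0.593, -0.1487, 0.2398]
eef_rot: [0.741, 0.671, -0.0, -0.0]
contact_force: [0.7, -0.3, -3.3]
opening: 0.12
```

Request:
drive_tool:
  commands:
    - {"dx": -0.036, "dy": 0.002, "dz": 0, "wx": 0, "wy": 0, "wz": 0, "claw": 0.05}
    - {"dx": -0.032, "dy": 0.001, "dz": 0, "wx": 0, "wy": 0, "wz": 0, "claw": 0.05}
    - {"dx": -0.024, "dy": 0.001, "dz": 0, "wx": 0, "wy": 0, "wz": 0, "claw": 0.05}
    - {"dx": -0.012, "dy": 0, "dz": 0, "wx": 0, "wy": 0, "wz": 0, "claw": 0.05}
    - {"dx": -0.003, "dy": 0, "dz": 0, "wx": 0, "wy": 0, "wz": 0, "claw": 0.05}
    - {"dx": 0, "dy": 0, "dz": 0, "wx": 0, "wy": 0, "wz": 0, "claw": 0.05}
    - {"dx": 0, "dy": 0, "dz": 0, "wx": 0, "wy": 0, "wz": 0, "claw": 0.05}
    - {"dx": 0, "dy": 0, "dz": 0, "wx": 0, "wy": 0, "wz": 0, "claw": 0.05}
    - {"dx": 0, "dy": 0, "dz": 0, "wx": 0, "wy": 0, "wz": 0, "claw": 0.05}

```text
clock: 25.55
tool_pos: [0.5878, -0.2516, 0.2398]
eef_rot: [0.74, 0.672, 0.0, -0.0]
contact_force: [-0.7, 0.6, -3.6]
opening: 0.126
```

```bash
python3 - <<'E'
from h import *
im,K,D,c=cam('wrist'); np.savez('pics/w9.npz',im=im,K=K,D=D,c=c); save('w9',im)
im,K,D,c=cam('scene'); save('s9',im)
goto(.5865,-.2527,.14,-.1)
E
```

```text
t 25.65 wz 0.003 dx -0.0006 dy -0.0011 dz 0.0999 yaw now -0.097 q7 0.22 tilt [0.0001 0.0002]
```

View pics/w9.png

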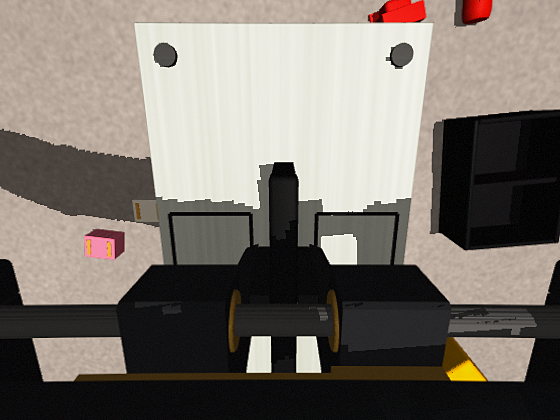

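The wrist view shows the frame held squarely, with its left-hand corner marks at (165,55) and (402,55). I'll check its pose in hand.

```bash
python3 - <<'E'
from h import *
im,K,D,c=ld('w9'); d=(im.max(2)<110).astype(np.uint8)
Q=[]
for u,v in((165,55),(402,55)):
    m=np.zeros_like(d); m[v-14:v+15,u-14:u+15]=d[v-14:v+15,u-14:u+15]
    n,l,st,ce=cv2.connectedComponentsWithStats(m); i=1+st[1:,4].argmax()
    print(ce[i],st[i]); Q.append(ray([ce[i]],K,D,c,.2145)[0,:2])
Q=np.array(Q); a=np.arctan2(*(Q[1]-Q[0])[::-1]); y=np.array([-np.sin(a),np.cos(a)])
print(Q,np.linalg.norm(Q[1]-Q[0]),'yaw',a,'centre',Q.mean(0)-.1*y)
s=r.get_state(); print(s['tool_pos'])
# lower sockets from w7 (holes), and outlines from w4
im,K,D,c=ld('w7')
cells(im,K,D,c,.012,(225,0,360,225),80)
g=(im.max(2)<60).astype(np.uint8)
E
```

```text
[164.94065934  54.93626374] [153  43  24  24 455]
[400.53017241  55.04310345] [388  43  25  26 464]
[[ 0.54109379 -0.14614139]
 [ 0.6527372  -0.15700567]] 0.11217078319284313 yaw -0.09700684314999133 centre [ 0.58723002 -0.25110338]
[ 0.58763437 -0.25222676  0.23986247]
[285. 142.] c 0.5806 -0.3134 side 48.2 46.0 yaw 1.472
```

Request:
drive_tool:
  commands:
    - {"dx": -0.001, "dy": -0.001, "dz": 0.01, "wx": 0, "wy": 0, "wz": 0.003, "claw": 0.05}
    - {"dx": 0, "dy": 0, "dz": 0.02, "wx": 0, "wy": 0, "wz": 0, "claw": 0.05}
    - {"dx": 0, "dy": 0, "dz": 0.025, "wx": 0, "wy": 0, "wz": 0, "claw": 0.05}
    - {"dx": 0, "dy": 0, "dz": 0.025, "wx": 0, "wy": 0, "wz": 0, "claw": 0.05}
    - {"dx": 0, "dy": 0, "dz": 0.015, "wx": 0, "wy": 0, "wz": 0, "claw": 0.05}
    - {"dx": 0, "dy": 0, "dz": 0.008, "wx": 0, "wy": 0, "wz": 0, "claw": 0.05}
    - {"dx": 0, "dy": 0, "dz": 0, "wx": 0, "wy": 0, "wz": 0, "claw": 0.05}
    - {"dx": 0, "dy": 0, "dz": 0, "wx": 0, "wy": 0, "wz": 0, "claw": 0.05}
    - {"dx": 0, "dy": 0, "dz": 0, "wx": 0, "wy": 0, "wz": 0, "claw": 0.05}
    - {"dx": 0, "dy": 0, "dz": 0, "wx": 0, "wy": 0, "wz": 0, "claw": 0.05}

```text
clock: 26.65
tool_pos: [0.587, -0.2541, 0.1379]
eef_rot: [0.742, 0.67, 0.001, 0.001]
contact_force: [-1.1, -0.2, -4.4]
opening: 0.124
```

```bash
python3 - <<'E'
from h import *
goto(.5865,-.2528,.1074,-.1); print(r.get_state()['tool_pos'],r.get_state()['contact_force'])
E
```

```text
t 26.65 wz -0.001 dx 0.0012 dy -0.0007 dz 0.0305 yaw now -0.101 q7 0.21 tilt [ 0.0019 -0.0006]
[ 0.58701621 -0.25405804  0.13788102] [-1.08111913 -0.20185766 -4.41325612]
```

Feet are at about 0.042, just above the sockets. Lowering slowly now.

Request:
drive_tool:
  commands:
    - {"dx": 0.001, "dy": -0.0005, "dz": 0.003, "wx": 0, "wy": 0, "wz": 0, "claw": 0.05}
    - {"dx": 0, "dy": 0, "dz": 0.004, "wx": 0, "wy": 0, "wz": 0, "claw": 0.05}
    - {"dx": 0, "dy": 0, "dz": 0.004, "wx": 0, "wy": 0, "wz": 0, "claw": 0.05}
    - {"dx": 0, "dy": 0, "dz": 0.004, "wx": 0, "wy": 0, "wz": 0, "claw": 0.05}
    - {"dx": 0, "dy": 0, "dz": 0.003, "wx": 0, "wy": 0, "wz": 0, "claw": 0.05}
    - {"dx": 0, "dy": 0, "dz": 0, "wx": 0, "wy": 0, "wz": 0, "claw": 0.05}
    - {"dx": 0, "dy": 0, "dz": 0, "wx": 0, "wy": 0, "wz": 0, "claw": 0.05}

```text
clock: 27.35
tool_pos: [0.5859, -0.2528, 0.1187]
eef_rot: [0.742, 0.671, -0.0, -0.0]
contact_force: [-1.1, 0.7, -4.4]
opening: 0.125
```

```bash
python3 - <<'E'
from h import *
goto(.5865,-.2528,.1074,-.1); print(r.get_state()['tool_pos'],r.get_state()['contact_force'],r.get_state()['moment'])
E
```

```text
t 27.35 wz -0.001 dx 0.0000 dy 0.0006 dz 0.0113 yaw now -0.101 q7 0.21 tilt [-0.0001  0.0001]
[ 0.58594457 -0.25276953  0.11866258] [-1.05523557  0.74640198 -4.41060988] [-0.06259616  0.06780275  0.00421381]
```

Request:
drive_tool:
  commands:
    - {"dx": 0, "dy": 0, "dz": 0.003, "wx": 0, "wy": 0, "wz": 0, "claw": 0.05}
    - {"dx": 0, "dy": 0, "dz": 0.003, "wx": 0, "wy": 0, "wz": 0, "claw": 0.05}
    - {"dx": 0, "dy": 0, "dz": 0.003, "wx": 0, "wy": 0, "wz": 0, "claw": 0.05}
    - {"dx": 0, "dy": 0, "dz": 0.002, "wx": 0, "wy": 0, "wz": 0, "claw": 0.05}
    - {"dx": 0, "dy": 0, "dz": 0, "wx": 0, "wy": 0, "wz": 0, "claw": 0.05}
    - {"dx": 0, "dy": 0, "dz": 0, "wx": 0, "wy": 0, "wz": 0, "claw": 0.05}

```text
clock: 27.95
tool_pos: [0.586, -0.2528, 0.1078]
eef_rot: [0.742, 0.671, 0.0, -0.0]
contact_force: [-0.0, -0.3, -4.7]
opening: 0.122
```

```bash
python3 - <<'E'
from h import *
goto(.5865,-.2528,.1074,-.1); print(r.get_state()['tool_pos'],r.get_state()['contact_force'],r.get_state()['moment'])
E
```

```text
t 27.95 wz -0.001 dx 0.0000 dy 0.0005 dz 0.0004 yaw now -0.101 q7 0.20 tilt [0.     0.0001]
[ 0.58596942 -0.25277288  0.10775026] [-0.01931062 -0.29699161 -4.74204757] [-0.06204281  0.04688688 -0.02903783]
```

Still carrying the weight, so the feet are about 0.4 mm or more above the deck. I'll ease down until the force drops.

Request:
drive_tool:
  commands:
    - {"dx": 0, "dy": 0, "dz": 0.001, "wx": 0, "wy": 0, "wz": 0, "claw": 0.05}
    - {"dx": 0, "dy": 0, "dz": 0.0005, "wx": 0, "wy": 0, "wz": 0, "claw": 0.05}
    - {"dx": 0, "dy": 0, "dz": 0, "wx": 0, "wy": 0, "wz": 0, "claw": 0.05}
    - {"dx": 0, "dy": 0, "dz": 0, "wx": 0, "wy": 0, "wz": 0, "claw": 0.05}

```text
clock: 28.35
tool_pos: [0.5862, -0.2529, 0.1073]
eef_rot: [0.742, 0.67, 0.0, 0.0]
contact_force: [-1.6, 0.4, 5.7]
opening: 0.124
```

Contact: the force flipped to +5.7 N at the expected height. Releasing and rising.

Request:
drive_tool:
  commands:
    - {"dx": 0, "dy": 0, "dz": 0, "wx": 0, "wy": 0, "wz": 0, "claw": 0.3}
    - {"dx": 0, "dy": 0, "dz": 0, "wx": 0, "wy": 0, "wz": 0, "claw": 0.55}
    - {"dx": 0, "dy": 0, "dz": 0, "wx": 0, "wy": 0, "wz": 0, "claw": 0.55}
    - {"dx": 0, "dy": 0, "dz": 0, "wx": 0, "wy": 0, "wz": 0, "claw": 0.55}
    - {"dx": 0, "dy": 0, "dz": -0.02, "wx": 0, "wy": 0, "wz": 0, "claw": 0.55}
    - {"dx": 0, "dy": 0, "dz": -0.045, "wx": 0, "wy": 0, "wz": 0, "claw": 0.55}
    - {"dx": 0, "dy": 0, "dz": -0.05, "wx": 0, "wy": 0, "wz": 0, "claw": 0.55}
    - {"dx": -0.015, "dy": 0, "dz": -0.05, "wx": 0, "wy": 0, "wz": 0, "claw": 0.55}
    - {"dx": -0.03, "dy": 0, "dz": -0.035, "wx": 0, "wy": 0, "wz": 0, "claw": 0.55}
    - {"dx": -0.015, "dy": 0, "dz": 0, "wx": 0, "wy": 0, "wz": 0, "claw": 0.55}
    - {"dx": 0, "dy": 0, "dz": 0, "wx": 0, "wy": 0, "wz": 0, "claw": 0.55}
    - {"dx": 0, "dy": 0, "dz": 0, "wx": 0, "wy": 0, "wz": 0, "claw": 0.55}

```text
clock: 29.55
tool_pos: [0.5792, -0.3106, 0.3023]
eef_rot: [0.742, 0.671, -0.0, -0.002]
contact_force: [0.5, 0.3, 0.0]
opening: 0.551
```

Request:
drive_tool:
  commands:
    - {"dx": 0, "dy": 0, "dz": 0, "wx": 0, "wy": 0, "wz": 0, "claw": 0.55}
    - {"dx": 0, "dy": 0, "dz": 0, "wx": 0, "wy": 0, "wz": 0, "claw": 0.55}

```text
clock: 29.75
tool_pos: [0.58, -0.3099, 0.3028]
eef_rot: [0.741, 0.671, -0.0, -0.001]
contact_force: [0.7, 0.3, -0.6]
opening: 0.544
```

```bash
python3 - <<'E'
from h import *
im,K,D,c=cam('wrist'); np.savez('pics/w10.npz',im=im,K=K,D=D,c=c)
cells(im,K,D,c,.082,(100,0,460,250),80,(30,50))
u=proj([.4243,-.2703,.026],K,D,c)[0]; print('relay px',u); x,y=u.astype(int)
hsv=cv2.cvtColor(im,cv2.COLOR_RGB2HSV)
for v in (130,150): P=blob(im,((hsv[...,1]<50)&(hsv[...,2]>v)).astype(np.uint8),(x-25,y-22,x+25,y+22),K,D,c,.026,5)
save('w10',im); s=r.get_state(); print(s['tool_pos'],s['contact_force'])
E
```

```text
[248. 131.] c 0.5452 -0.2488 side 42.6 42.5 yaw 1.456
relay px [164.85267424 154.97794599]
c 0.4256 -0.2616 side 41.7 66.1 yaw 1.475 n 190
c 0.4262 -0.2529 side 29.9 64.3 yaw 1.391 n 156
[ 0.58006458 -0.31028814  0.30308014] [0.25693357 1.03224298 0.65509263]
```

View pics/w10.png

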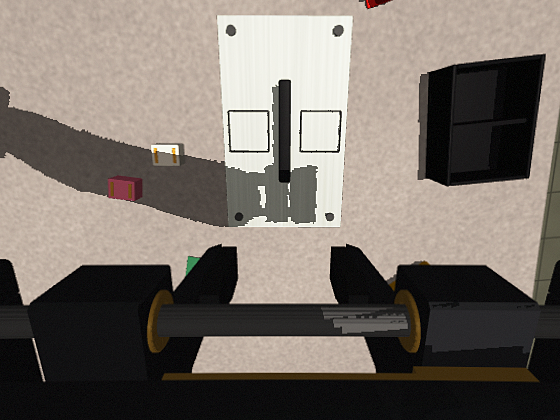

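The upper frame is home: the near outline measured (0.545,-0.249) on the plane z=0.082, against (0.547,-0.249) expected. The relay is at (167,154). Now to fetch it.

```bash
python3 -c "
from h import *
goto(.426,-.270,.15,1.444); goto(.426,-.27,.15)"
```

```text
t 29.8 wz -1.543 dx 0.1576 dy 0.0203 dz 0.1534 yaw now -0.099 q7 0.31 tilt [-0.0016  0.0016]
t 29.8 wz -0.000 dx 0.0246 dy -0.1570 dz 0.1534 yaw now -0.099 q7 0.31 tilt [-0.0016  0.0016]
```

Request:
drive_tool:
  commands:
    - {"dx": 0.005, "dy": -0.032, "dz": 0, "wx": 0, "wy": 0, "wz": 0, "claw": 0.6}
    - {"dx": 0.007, "dy": -0.045, "dz": 0, "wx": 0, "wy": 0, "wz": 0, "claw": 0.6}
    - {"dx": 0.007, "dy": -0.045, "dz": 0, "wx": 0, "wy": 0, "wz": 0, "claw": 0.6}
    - {"dx": 0.006, "dy": -0.035, "dz": 0, "wx": 0, "wy": 0, "wz": 0, "claw": 0.6}
    - {"dx": 0, "dy": 0, "dz": 0, "wx": 0, "wy": 0, "wz": -0.1, "claw": 0.6}
    - {"dx": 0, "dy": 0, "dz": 0, "wx": 0, "wy": 0, "wz": -0.145, "claw": 0.6}
    - {"dx": 0, "dy": 0, "dz": 0, "wx": 0, "wy": 0, "wz": -0.145, "claw": 0.6}
    - {"dx": 0, "dy": 0, "dz": 0, "wx": 0, "wy": 0, "wz": -0.145, "claw": 0.6}
    - {"dx": 0, "dy": 0, "dz": 0, "wx": 0, "wy": 0, "wz": -0.145, "claw": 0.6}
    - {"dx": 0, "dy": 0, "dz": 0, "wx": 0, "wy": 0, "wz": -0.145, "claw": 0.6}
    - {"dx": 0, "dy": 0, "dz": 0, "wx": 0, "wy": 0, "wz": -0.145, "claw": 0.6}
    - {"dx": 0, "dy": 0, "dz": 0, "wx": 0, "wy": 0, "wz": -0.145, "claw": 0.6}

```text
clock: 31.0
tool_pos: [0.4264, -0.2706, 0.304]
eef_rot: [0.272, 0.962, 0.0, -0.0]
contact_force: [-0.2, -0.1, -0.1]
opening: 0.597
```

Request:
drive_tool:
  commands:
    - {"dx": 0, "dy": 0, "dz": 0.02, "wx": 0, "wy": 0, "wz": -0.145, "claw": 0.6}
    - {"dx": 0, "dy": 0, "dz": 0.04, "wx": 0, "wy": 0, "wz": -0.145, "claw": 0.6}
    - {"dx": 0, "dy": 0, "dz": 0.045, "wx": 0, "wy": 0, "wz": -0.138, "claw": 0.6}
    - {"dx": 0, "dy": 0, "dz": 0.035, "wx": 0, "wy": 0, "wz": 0, "claw": 0.6}
    - {"dx": 0, "dy": 0, "dz": 0.013, "wx": 0, "wy": 0, "wz": 0, "claw": 0.6}
    - {"dx": 0, "dy": 0, "dz": 0, "wx": 0, "wy": 0, "wz": 0, "claw": 0.6}
    - {"dx": 0, "dy": 0, "dz": 0, "wx": 0, "wy": 0, "wz": 0, "claw": 0.6}
    - {"dx": 0, "dy": 0, "dz": 0, "wx": 0, "wy": 0, "wz": 0, "claw": 0.6}
    - {"dx": 0, "dy": 0, "dz": 0, "wx": 0, "wy": 0, "wz": 0, "claw": 0.6}

```text
clock: 31.9
tool_pos: [0.427, -0.2714, 0.1523]
eef_rot: [0.064, 0.998, -0.0, 0.001]
contact_force: [0.3, 1.1, -0.0]
opening: 0.601
```

```bash
python3 - <<'E'
from h import *
im,K,D,c=cam('wrist'); np.savez('pics/w11.npz',im=im,K=K,D=D,c=c); save('w11',im)
u=proj([.426,-.270,.026],K,D,c)[0]; print(u); x,y=u.astype(int); print(im[y-6:y+7:6,x-44:x+45:8].tolist())
goto(.426,-.270,.013,1.444)
E
```

```text
[285.45456318 201.26799865]
[[[199, 182, 169], [198, 182, 168], [198, 182, 168], [202, 185, 170], [250, 251, 250], [255, 255, 255], [252, 253, 253], [255, 255, 255], [206, 189, 176], [196, 182, 169], [199, 182, 170], [187, 171, 159]], [[209, 192, 180], [197, 179, 169], [202, 185, 171], [198, 183, 169], [248, 249, 247], [248, 249, 248], [248, 250, 248], [249, 250, 249], [205, 186, 173], [201, 187, 174], [202, 183, 173], [198, 182, 170]], [[190, 175, 162], [198, 185, 171], [205, 189, 174], [199, 182, 169], [248, 250, 248], [248, 249, 247], [248, 250, 248], [248, 250, 248], [199, 181, 170], [194, 182, 166], [210, 195, 181], [207, 193, 181]]]
t 31.95 wz -0.002 dx 0.0013 dy 0.0014 dz 0.1392 yaw now 1.442 q7 1.44 tilt [ 0.0018 -0.001 ]
```

View pics/w11.png

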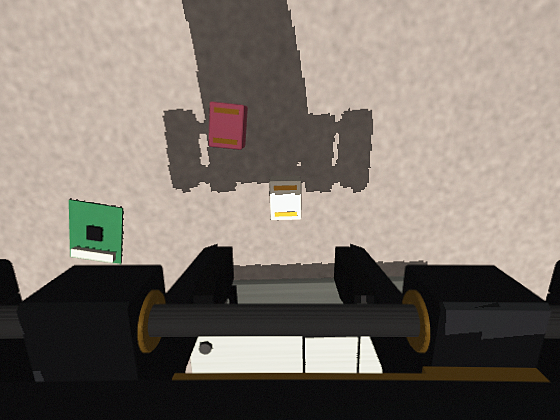

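The relay is centred at (285,201) and square to the jaws. Descending and gripping gently.

Request:
drive_tool:
  commands:
    - {"dx": 0.001, "dy": 0.001, "dz": 0.025, "wx": 0, "wy": 0, "wz": 0, "claw": 0.6}
    - {"dx": 0, "dy": 0, "dz": 0.045, "wx": 0, "wy": 0, "wz": 0, "claw": 0.6}
    - {"dx": 0, "dy": 0, "dz": 0.04, "wx": 0, "wy": 0, "wz": 0, "claw": 0.6}
    - {"dx": 0, "dy": 0, "dz": 0.02, "wx": 0, "wy": 0, "wz": 0, "claw": 0.6}
    - {"dx": 0, "dy": 0, "dz": 0.007, "wx": 0, "wy": 0, "wz": 0, "claw": 0.6}
    - {"dx": 0, "dy": 0, "dz": 0, "wx": 0, "wy": 0, "wz": 0, "claw": 0.6}
    - {"dx": 0, "dy": 0, "dz": 0, "wx": 0, "wy": 0, "wz": 0, "claw": 0.4}
    - {"dx": 0, "dy": 0, "dz": 0, "wx": 0, "wy": 0, "wz": 0, "claw": 0.1}
    - {"dx": 0, "dy": 0, "dz": 0, "wx": 0, "wy": 0, "wz": 0, "claw": 0.1}
    - {"dx": 0, "dy": 0, "dz": 0, "wx": 0, "wy": 0, "wz": 0, "claw": 0.1}
    - {"dx": 0, "dy": 0, "dz": 0, "wx": 0, "wy": 0, "wz": 0, "claw": 0.1}
    - {"dx": 0, "dy": 0, "dz": 0, "wx": 0, "wy": 0, "wz": 0, "claw": 0.1}
  grip_force: 15

```text
clock: 33.15
tool_pos: [0.4259, -0.2704, 0.0151]
eef_rot: [0.064, 0.998, -0.0, 0.001]
contact_force: [-0.3, -0.2, 6.8]
opening: 0.315
```

```bash
python3 - <<'E'
from h import *
s=r.get_state();print(s['opening'],s['tool_pos'])
goto(.6263,-.2567,.2,1.471)
E
```

```text
0.3145923560596441 [ 0.42592692 -0.2704044   0.01513051]
t 33.15 wz -0.029 dx -0.1983 dy 0.0335 dz -0.1846 yaw now 1.442 q7 1.31 tilt [ 0.0015 -0.0009]
```

Request:
drive_tool:
  commands:
    - {"dx": 0, "dy": 0, "dz": -0.03, "wx": 0, "wy": 0, "wz": 0, "claw": 0.1}
    - {"dx": 0, "dy": 0, "dz": -0.05, "wx": 0, "wy": 0, "wz": -0.029, "claw": 0.1}
    - {"dx": 0, "dy": 0, "dz": -0.05, "wx": 0, "wy": 0, "wz": 0, "claw": 0.1}
    - {"dx": 0, "dy": 0, "dz": -0.055, "wx": 0, "wy": 0, "wz": 0, "claw": 0.1}

```text
refused, shift out of range in row 4
```

Request:
drive_tool:
  commands:
    - {"dx": 0, "dy": 0, "dz": -0.03, "wx": 0, "wy": 0, "wz": 0, "claw": 0.1}
    - {"dx": 0, "dy": 0, "dz": -0.05, "wx": 0, "wy": 0, "wz": -0.029, "claw": 0.1}
    - {"dx": 0, "dy": 0, "dz": -0.05, "wx": 0, "wy": 0, "wz": 0, "claw": 0.1}
    - {"dx": 0, "dy": 0, "dz": -0.05, "wx": 0, "wy": 0, "wz": 0, "claw": 0.1}
    - {"dx": -0.03, "dy": 0.006, "dz": -0.005, "wx": 0, "wy": 0, "wz": 0, "claw": 0.1}
    - {"dx": -0.045, "dy": 0.008, "dz": 0, "wx": 0, "wy": 0, "wz": 0, "claw": 0.1}
    - {"dx": -0.045, "dy": 0.008, "dz": 0, "wx": 0, "wy": 0, "wz": 0, "claw": 0.1}
    - {"dx": -0.045, "dy": 0.007, "dz": 0, "wx": 0, "wy": 0, "wz": 0, "claw": 0.1}
    - {"dx": -0.027, "dy": 0.004, "dz": 0, "wx": 0, "wy": 0, "wz": 0, "claw": 0.1}
    - {"dx": -0.006, "dy": 0, "dz": 0, "wx": 0, "wy": 0, "wz": 0, "claw": 0.1}
    - {"dx": 0, "dy": 0, "dz": 0, "wx": 0, "wy": 0, "wz": 0, "claw": 0.1}
    - {"dx": 0, "dy": 0, "dz": 0, "wx": 0, "wy": 0, "wz": 0, "claw": 0.1}

```text
clock: 34.35
tool_pos: [0.6237, -0.2577, 0.1989]
eef_rot: [0.05, 0.999, -0.0, -0.001]
contact_force: [-0.8, -0.3, -0.1]
opening: 0.311
```

```bash
python3 - <<'E'
from h import *
goto(.6263,-.2567,.0975,1.471)
E
```

```text
t 34.35 wz -0.001 dx -0.0027 dy 0.0013 dz 0.1014 yaw now 1.470 q7 1.47 tilt [-0.0027 -0.0005]
```

Request:
drive_tool:
  commands:
    - {"dx": -0.002, "dy": 0.001, "dz": 0.02, "wx": 0, "wy": 0, "wz": 0, "claw": 0.1}
    - {"dx": 0, "dy": 0, "dz": 0.035, "wx": 0, "wy": 0, "wz": 0, "claw": 0.1}
    - {"dx": 0, "dy": 0, "dz": 0.03, "wx": 0, "wy": 0, "wz": 0, "claw": 0.1}
    - {"dx": 0, "dy": 0, "dz": 0.01, "wx": 0, "wy": 0, "wz": 0, "claw": 0.1}
    - {"dx": 0, "dy": 0, "dz": 0, "wx": 0, "wy": 0, "wz": 0, "claw": 0.1}
    - {"dx": 0, "dy": 0, "dz": 0, "wx": 0, "wy": 0, "wz": 0, "claw": 0.1}
    - {"dx": 0, "dy": 0, "dz": 0, "wx": 0, "wy": 0, "wz": 0, "claw": 0.1}

```text
clock: 35.05
tool_pos: [0.6288, -0.2565, 0.1062]
eef_rot: [0.05, 0.999, -0.0, 0.002]
contact_force: [0.2, 0.6, -0.7]
opening: 0.32
```

```bash
python3 - <<'E'
from h import *
goto(.6263,-.2567,.0971,1.471); print(r.get_state()['contact_force'])
E
```

```text
t 35.05 wz -0.000 dx 0.0025 dy -0.0004 dz 0.0091 yaw now 1.471 q7 1.42 tilt [ 0.003  -0.0008]
[ 0.18426661  0.58381289 -0.69098472]
```

Request:
drive_tool:
  commands:
    - {"dx": 0.002, "dy": 0, "dz": 0.004, "wx": 0, "wy": 0, "wz": 0, "claw": 0.1}
    - {"dx": 0, "dy": 0, "dz": 0.003, "wx": 0, "wy": 0, "wz": 0, "claw": 0.1}
    - {"dx": 0, "dy": 0, "dz": 0.0015, "wx": 0, "wy": 0, "wz": 0, "claw": 0.1}
    - {"dx": 0, "dy": 0, "dz": 0, "wx": 0, "wy": 0, "wz": 0, "claw": 0.1}
    - {"dx": 0, "dy": 0, "dz": 0, "wx": 0, "wy": 0, "wz": 0, "claw": 0.1}

```text
clock: 35.55
tool_pos: [0.6259, -0.2561, 0.0971]
eef_rot: [0.05, 0.999, -0.0, 0.0]
contact_force: [-2.3, 0.6, 8.9]
opening: 0.315
```

Request:
drive_tool:
  commands:
    - {"dx": 0, "dy": 0, "dz": 0, "wx": 0, "wy": 0, "wz": 0, "claw": 0.4}
    - {"dx": 0, "dy": 0, "dz": 0, "wx": 0, "wy": 0, "wz": 0, "claw": 0.55}
    - {"dx": 0, "dy": 0, "dz": 0, "wx": 0, "wy": 0, "wz": 0, "claw": 0.55}
    - {"dx": 0, "dy": 0, "dz": 0, "wx": 0, "wy": 0, "wz": 0, "claw": 0.55}
    - {"dx": 0, "dy": 0, "dz": -0.02, "wx": 0, "wy": 0, "wz": 0, "claw": 0.55}
    - {"dx": 0, "dy": 0, "dz": -0.045, "wx": 0, "wy": 0, "wz": 0, "claw": 0.55}
    - {"dx": 0, "dy": 0, "dz": -0.05, "wx": 0, "wy": 0, "wz": 0, "claw": 0.55}
    - {"dx": 0, "dy": 0, "dz": -0.05, "wx": 0, "wy": 0, "wz": 0, "claw": 0.55}
    - {"dx": 0, "dy": 0, "dz": -0.035, "wx": 0, "wy": 0, "wz": 0, "claw": 0.55}
    - {"dx": 0, "dy": 0, "dz": 0, "wx": 0, "wy": 0, "wz": 0, "claw": 0.55}
    - {"dx": 0, "dy": 0, "dz": 0, "wx": 0, "wy": 0, "wz": 0, "claw": 0.55}
    - {"dx": 0, "dy": 0, "dz": 0, "wx": 0, "wy": 0, "wz": 0, "claw": 0.55}

```text
clock: 36.75
tool_pos: [0.6248, -0.2558, 0.2939]
eef_rot: [0.05, 0.999, 0.0, -0.002]
contact_force: [0.2, -0.1, -0.9]
opening: 0.551
```

```bash
python3 - <<'E'
from h import *
im,K,D,c=cam('wrist')
cells(im,K,D,c,.082,(100,0,460,250),80,(30,50))
p=np.array([.5865,-.2527]);x=np.array([np.cos(.1),-np.sin(.1)]);y=np.array([np.sin(.1),np.cos(.1)])
o=im.copy()
for q,h in((p+.04*x,.108),(p-.055*x+.1*y,.082),(p-.055*x-.1*y,.082),(p+.055*x+.1*y,.082),(p+.055*x-.1*y,.082)):
    u=proj(np.r_[q,h],K,D,c)[0]; cv2.drawMarker(o,tuple(int(v) for v in u),(255,0,255),cv2.MARKER_CROSS,10,1)
save('w12',o); s=r.get_state(); print(s['tool_pos'],s['clock'])
u=proj(np.r_[p+.04*x,.108],K,D,c)[0].astype(int)
blob(im,(im.min(2)>215).astype(np.uint8),(u[0]-25,u[1]-28,u[0]+25,u[1]+28),K,D,c,.108,5)
im,K,D,c=cam('scene'); save('s12',im)
E
```

```text
[283. 111.] c 0.5457 -0.2487 side 41.8 41.1 yaw 1.471
[ 0.62475211 -0.25581546  0.29363489] 36.8
c 0.6218 -0.2569 side 53.6 49.1 yaw 1.471 n 235
```

View pics/w12.png

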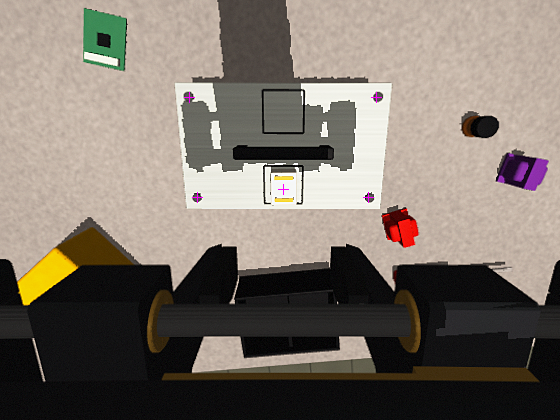

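View pics/s12.png

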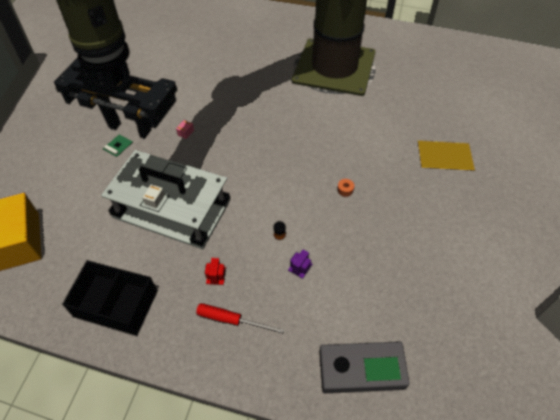

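All four corner marks fall on the home crosses, within about a pixel. The relay (283,189) stands on the outline behind the handle, and in the scene view the reel (346,186), pot (280,229) and screwdriver haven't moved. Handing in.

```bash
python3 -c "
from plant import r
print(r.finish_job())"
```

```text
the job is handed in; nothing more can be done
None
```

The test stack is loaded and handed in at about 37 s of the 131 s. `finish_job` gave no verdict, so success rests on my own checks.

**What I did:** I put the heat sink, transformer and capacitor on the lower deck's outlines. Then I lowered the upper frame into the sockets until the force showed contact at the expected height (TCP 0.107 m), and let go. The relay went on last, behind the handle.

**What the last checks showed:**
- **Lower parts:** just before the frame went on, the cap, sink and transformer were within about 2–3 mm of their outlines. The transformer was only partly in view at the edge of that picture. I did not view these parts again once the upper frame hid them.
- **Upper frame:** after release, its corner marks matched the home position to about a pixel. The outline in front of the handle was about 1 mm from where it should be.
- **Relay:** it stands on its outline, centred by eye and by the tool position at release (0.626, -0.256). My automatic measurement failed because the white relay merged with the bright deck, so I did not use it.
- **Bystanders:** the reel, flux pot and screwdriver look unmoved in the scene view.

The first two move calls were rejected because each row needs every field. One later lift call was refused because a row exceeded the shift limit. None of these moved anything. I viewed 16 pictures, two over the budget of 14.

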